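# Take a vacuum line off a push-fit manifold

## Task

Take the red-sleeved tube off the vacuum manifold: first turn the valve in front of it fully shut, then push its blue collet ring fully down and, with the ring down, draw the tube out of the port without forcing it. Hang it on the tube rest with its level leg lying in both notches, about centred, and let go; leave the other valves and tubes and everything else on the bench as they are.

Things in the scene. Friction and masses are not known exactly. Their poses are not given: they have to be found in the camera images.
- manifold: fixed aluminium block 165 x 330 x 40 mm high; origin at the centre of its underside, z up. Its top carries three stations 0, 1, 2 at y = -85, 0, +85 mm: a black valve knob at x = -50 and behind it, at x = +40, the push-fit port it serves (steel socket 36 mm across, top at z = 74 mm, bore 18 mm, bore floor at z = 40 mm). Small upright gauge at x = -12, y = 145, 40 mm wide, top z = 104 mm
- ring0 (a point): centre of the top of port 0's blue collet ring, on the bore's vertical axis; moves with the ring; 88 mm above the table when up. The ring's flange is 46 mm across, 5 mm thick, with a 19 mm hole round the tube
- collet0 (a joint): travel of collet ring 0: 0 = up, 0.008 m = fully down; sprung, 2 N at the top to 6 N at the bottom plus some drag; rises when let go. Up, claws in the socket lock the tube by a groove 8 to 16 mm above its lower end. About 5 mm of press spreads them enough to free any tube; once the tube has risen 2 mm or more with the ring down they cannot catch it again
- valve0_grip (a point): on the axis of valve knob 0, 77 mm above the table, at the height to grip. The knob has an upright bar 42 mm long (along this point's x, which turns with it) and 14 mm thick, from 54 to 84 mm above the table, on a disc 44 mm across
- valve0 (a joint): angle of valve 0: 0 = fully open (bar along the manifold's x), 1.571 = fully shut (bar across, at a stop). Shuts clockwise seen from above, takes about 0.05 N m, stays where it is left. Starts between 0 and 0.45
- ring1 (a point): centre of the top of port 1's blue collet ring, on the bore's vertical axis; moves with the ring; 88 mm above the table when up. The ring's flange is 46 mm across, 5 mm thick, with a 19 mm hole round the tube
- collet1 (a joint): travel of collet ring 1: 0 = up, 0.008 m = fully down; sprung, 2 N at the top to 6 N at the bottom plus some drag; rises when let go. Up, claws in the socket lock the tube by a groove 8 to 16 mm above its lower end. About 5 mm of press spreads them enough to free any tube; once the tube has risen 2 mm or more with the ring down they cannot catch it again
- valve1_grip (a point): on the axis of valve knob 1, 77 mm above the table, at the height to grip. The knob has an upright bar 42 mm long (along this point's x, which turns with it) and 14 mm thick, from 54 to 84 mm above the table, on a disc 44 mm across
- valve1 (a joint): angle of valve 1: 0 = fully open (bar along the manifold's x), 1.571 = fully shut (bar across, at a stop). Shuts clockwise seen from above, takes about 0.05 N m, stays where it is left. Starts between 0 and 0.45
- ring2 (a point): centre of the top of port 2's blue collet ring, on the bore's vertical axis; moves with the ring; 88 mm above the table when up. The ring's flange is 46 mm across, 5 mm thick, with a 19 mm hole round the tube
- collet2 (a joint): travel of collet ring 2: 0 = up, 0.008 m = fully down; sprung, 2 N at the top to 6 N at the bottom plus some drag; rises when let go. Up, claws in the socket lock the tube by a groove 8 to 16 mm above its lower end. About 5 mm of press spreads them enough to free any tube; once the tube has risen 2 mm or more with the ring down they cannot catch it again
- valve2_grip (a point): on the axis of valve knob 2, 77 mm above the table, at the height to grip. The knob has an upright bar 42 mm long (along this point's x, which turns with it) and 14 mm thick, from 54 to 84 mm above the table, on a disc 44 mm across
- valve2 (a joint): angle of valve 2: 0 = fully open (bar along the manifold's x), 1.571 = fully shut (bar across, at a stop). Shuts clockwise seen from above, takes about 0.05 N m, stays where it is left. Starts between 0 and 0.45
- red_tube: loose rigid steel elbow tube, 60 to 130 g, two red sleeves on its level leg; origin at the centre of its lower end, z up along the upright part (16 mm across, bend at 80 mm), x along the level leg (14 mm across, axis 90 mm above the lower end, reaching to x = 150 mm). Starts standing in one of the ports on the bore floor, 32 mm bare between ring and bend; leg within 0.35 rad of the manifold's x
- yellow_tube: loose rigid steel elbow tube, 60 to 130 g, two yellow sleeves on its level leg; origin at the centre of its lower end, z up along the upright part (16 mm across, bend at 80 mm), x along the level leg (14 mm across, axis 90 mm above the lower end, reaching to x = 150 mm). Starts standing in one of the ports on the bore floor, 32 mm bare between ring and bend; leg within 0.35 rad of the manifold's x
- green_tube: loose rigid steel elbow tube, 60 to 130 g, two green sleeves on its level leg; origin at the centre of its lower end, z up along the upright part (16 mm across, bend at 80 mm), x along the level leg (14 mm across, axis 90 mm above the lower end, reaching to x = 150 mm). Starts standing in one of the ports on the bore floor, 32 mm bare between ring and bend; leg within 0.35 rad of the manifold's x
- red_leg (a point): midpoint of the red tube's level leg, on its axis (75 mm along x, 90 mm up from the tube's origin)
- rest: fixed tube rest: blue base 125 (x) x 75 x 10 mm, posts at x = -43 and +43 mm, each topped by a 90-degree V notch 8 mm thick, 45 mm wide at its mouth, lowest point z = 118 mm, mouth z = 143 mm. Origin at the centre of its underside. A tube hangs with its leg along the rest's x in both notches, either way round, the upright part free just beyond one post
- rest_mid (a point): midpoint between the two V notches, 128 mm above the table, where the middle of a well hung leg's axis lies; axes as the rest's
- bottle: amber bottle 56 mm across, 150 mm high, bystander, beside the rest; origin at the centre of its underside
- beaker: glass cup 64 mm across, 85 mm high, bystander, on the other side of the rest; origin at the centre of its underside
- screwdriver: screwdriver 160 mm long with orange handle lying in front of the manifold, bystander; origin under its middle, x along it
- plug: brass blanking plug 20 mm across, 20 mm high, standing on the manifold top between the valves and the ports, bystander; origin at the centre of its underside
Mind the look-alikes: they are no part of the job. Leave any pink or turquoise look-alike of the yellow_tube alone.

How it is judged:
By the outcome, as a careful person would: the job done as asked, in the order asked, and still so for the second after the job is handed in, with the robot touching nothing.
It also fails if it takes over 54 s, if anything falls off the work surface, if the arm or the gripper's body presses on something with over 40 N, if the wrist force passes 120 N, or if a joint passes its speed limit or range.

## Robot

A 6-joint arm with a two-finger parallel gripper is mounted at the origin on the work surface. World frame = base frame: x ahead of the robot, y to its left, z up, the work surface at z = 0. Lengths are in mm, angles in degrees, forces in N, time in s.
With the tool pointing down it reaches from about 350 to 725 mm from the base axis. Payload 6 kg.
Tool frame: the origin (TCP) lies midway between the tips of the shut fingers; the grasp point (between the pads) lies 19 mm behind it; x points along the fingers, z is the direction in which the jaws open and shut, and the axes are right-handed (so a half turn about x gives the same grasp; the last joint's range is limited). The gripper opens to 85 mm and grips with 20 to 120 N. Pads are 22 mm wide; open, the fingers measure 114 mm over their backs; the gripper's body (76 mm by 85 mm) begins 54 mm behind the grasp point. The pads swing forward as they close: fully open they stand 13 mm farther back than shut.
Start: joints at [90.052, 2.303, 4.859, 0, -92.561, -19.12], TCP at [195.988, 567.065, 231.261] pointing down, gripper open.
Joint ranges: [-146.85, 146.85], [-73.84, 115.35], [-62.03, 85.46], [-188.31, 113.3], [-161.28, -10.13], [-171.36, 171.36]. Speed limits (degrees/s): [147.25, 147.25, 172.46, 180, 180, 180].

## Interface

Orientations are given as [roll, pitch, yaw] about the fixed x, y, z axes, in that order (R = Rz(yaw) Ry(pitch) Rx(roll)).
In Python, from bench import arm, imaging, finder gives the robot as it stands.
- The arm moves only by the tool apply_moves, never from a script. Its argument "rows" is a list of rows, each an object of numbers: "jaw": the gripper command: -1 is fully open, 1 is shut, values between are in proportion; "dx", "dy", "dz": the shift along the tool's x, y, z in mm; "yaw": the turn about the tool's x in degrees. A call has 1 to 8 rows; each row shifts and turns the pose as measured when the row begins, along the tool's axes as they then stand; what a row does not reach is not made up. A row lasts 1/12 s, in which the tool goes at most 41.7 mm and 7.16 degrees, less where a joint would pass 70% of its speed; a pose out of reach is approached as far as the arm can. A call is refused whole if a number of a shift passes 41.7 or a number of a turn 7.16, either way. A call with a gripper value outside its range is refused whole. The fingers move at their own pace and stop on an object; the grip force is fixed at half the most. Time passes only in rows, so rows that do not move let the fingers close. It gives the time, the measured TCP pose, the force and the opening at its end, in the units of the state.
- arm.read_state(): the state, without advancing time (a new reading comes with each control period).
- imaging.get_image(name): name is "side" or "top"; returns the picture (420x560x3 uint8, blue, green, red); there is no depth.
- imaging.camera_model(name): a dict with "fov_y" (degrees; the focal length in pixels is half the picture's height over the tangent of half this angle, whatever the lens; pixels are square), "cx", "cy" (the principal point, pixels), "xyz" and "orientation" of the camera in the world. Camera axes: x right, y down, z forward; pixel columns grow to the right and rows downward; lengths in mm; the calibration is good to about 2 mm. A picture is of the moment at which its call begins. camera_model takes no time and is no camera call.
- arm.job_done(): hands the job in, once; it reports no verdict.
Trained networks look in the newest picture that a camera, given by its name, has taken for a name from the list of things; names that differ only in an ending like _2 or _b are one class to them, and where a whole thing is asked for, a point or a joint stands for the part that bears it (a point fixed in the world has none). Each returns a list of dicts, best first, with "score" (0 to 1); they miss things now and then, are a little off and sometimes report something else, mostly with a low value. They report only what shows in the picture. A call takes as long as a camera call. They do not tell look-alikes from the thing itself.
- finder.look_for(camera, query): "location" ([column, row] in pixels, amid what is visible of it).
The state is a dict: "t": time; "joints": joint angles; "qvel": joint speeds; "joint_efforts": joint torques, N m; "ee_pos": TCP position; "tcp_rot": TCP orientation; "force": force on the tool from outside, world axes, zero at the start; "moment": the same for the moment, N m; "opening": opening from 0.0 (shut) to 1.0 (fully open).
Only numpy, scipy, OpenCV 4.12 (cv2) and the standard library are available. Lean on these libraries where they do the work, as an engineer would, in place of code of your own. Each camera call takes 0.05 s, during which the arm holds its last target.

## Working session

There is one attempt and no reset: what is moved stays moved. The work goes in short steps, Python scripts to look and compute and a tool call to move; the robot and the scene stay as the last step left them, time stands still between calls to the robot, and variables do not carry over. Pictures are saved under pics/ and viewed, and the job is handed in when it is done.

Besides the shell and the picture viewer there is one more tool, called after "Call:" as a command line: name --argument value ..., lists and objects as JSON in quotes. apply_moves: Moves the arm, as the interface text tells. Its arguments: {"type":"object","properties":{"rows":{"type":"array"}},"required":["rows"]}

```bash
mkdir -p pics; python3 - <<'E'
from bench import arm, imaging, finder
import cv2
for n in ("top","side"):
    im=imaging.get_image(n); cv2.imwrite(f"pics/{n}0.png",im); print(n,imaging.camera_model(n))
print(arm.read_state())
E
```

```text
top {'fov_y': 45.63654702835734, 'cx': 284.76460444403585, 'cy': 212.152872404664, 'xyz': array([ 345.90836593,   -3.3480921 , 1452.21342674]), 'orientation': array([-175.67938566,   -0.20130042,  -89.85716136])}
side {'fov_y': 44.67174014134386, 'cx': 280.9502430228985, 'cy': 205.67379985416176, 'xyz': array([ -53.12436467, -670.75733994,  944.72243802]), 'orientation': array([-135.82069839,    0.67083842,  -38.40880708])}
{'t': 0.1, 'joints': array([ 9.00500566e+01,  2.33520549e+00,  4.80890814e+00, -2.47777814e-02,
       -9.25618220e+01, -1.91192734e+01]), 'qvel': array([-0.02903289,  0.00930151,  0.14783251, -0.02410445, -0.00836029,
       -0.01367584]), 'joint_efforts': array([-4.92088046e-03, -3.69345045e+01,  3.48281479e+01,  6.95186198e+00,
       -4.60942116e-03,  3.81144972e-06]), 'ee_pos': array([195.85502591, 566.82201572, 230.38233604]), 'tcp_rot': array([   3.4279884 ,   89.90846983, -105.64013998]), 'force': array([0.47031161, 0.44567429, 0.1252668 ]), 'moment': array([ 0.01743998,  0.02845794, -0.04905268]), 'opening': 1.0047785185364901}
```

View pics/top0.png

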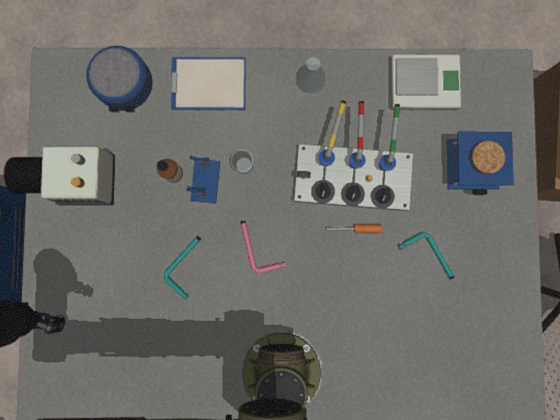

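View pics/side0.png

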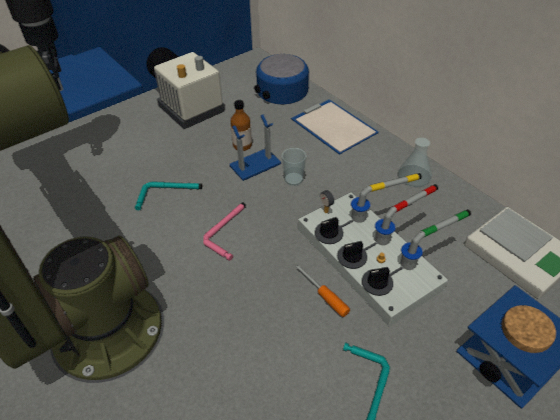

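The manifold is at about (353,177) in the top view, with red at station 1 (ring 358,160). The rest is at (205,180), the bottle at (169,170) and the beaker at (241,160). I'll enlarge these.

```bash
python3 - <<'E'
import cv2
t=cv2.imread("pics/top0.png"); s=cv2.imread("pics/side0.png")
cv2.imwrite("pics/t_man.png",cv2.resize(t[95:220,285:420],None,fx=5,fy=4.8*5/4.8,interpolation=cv2.INTER_CUBIC)[:600])
cv2.imwrite("pics/t_rest.png",cv2.resize(t[140:215,150:265],None,fx=6,fy=6,interpolation=cv2.INTER_CUBIC))
cv2.imwrite("pics/s_man.png",cv2.resize(s[165:325,290:480],None,fx=3.7,fy=3.7,interpolation=cv2.INTER_CUBIC))
cv2.imwrite("pics/s_rest.png",cv2.resize(s[95:195,215:315],None,fx=6,fy=6,interpolation=cv2.INTER_CUBIC))
E
```

```text
(no output)
```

View pics/t_man.png

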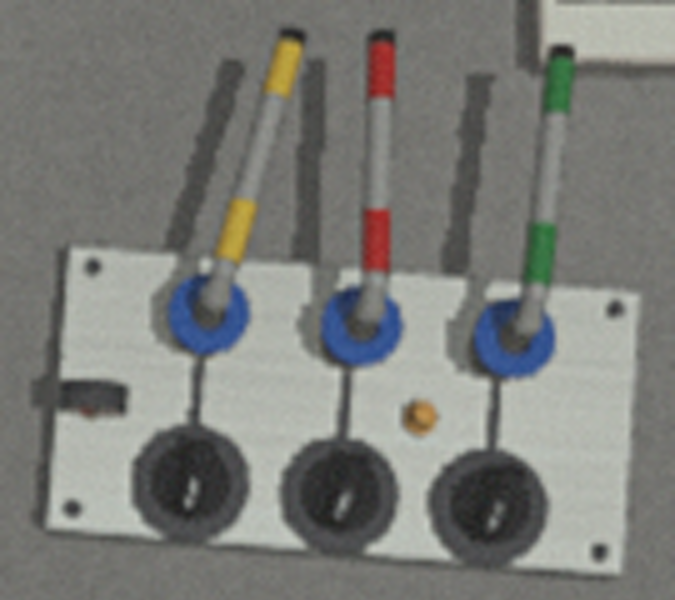

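View pics/t_rest.png

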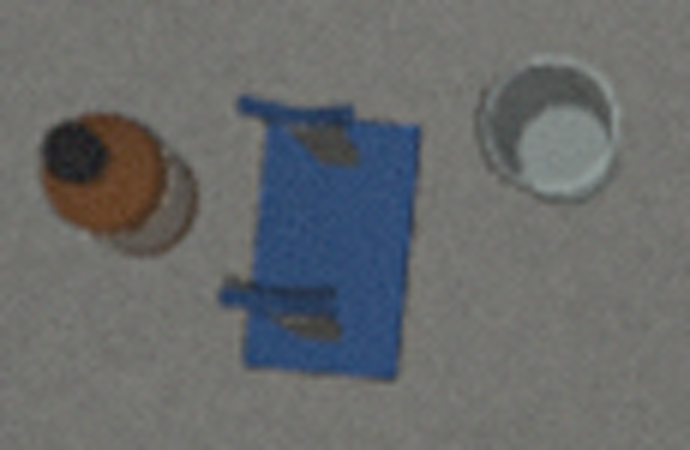

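View pics/s_man.png

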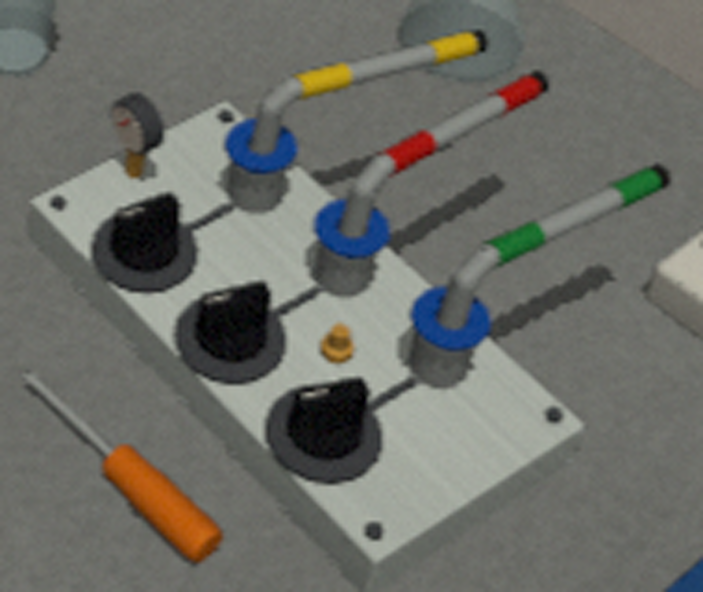

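View pics/s_rest.png

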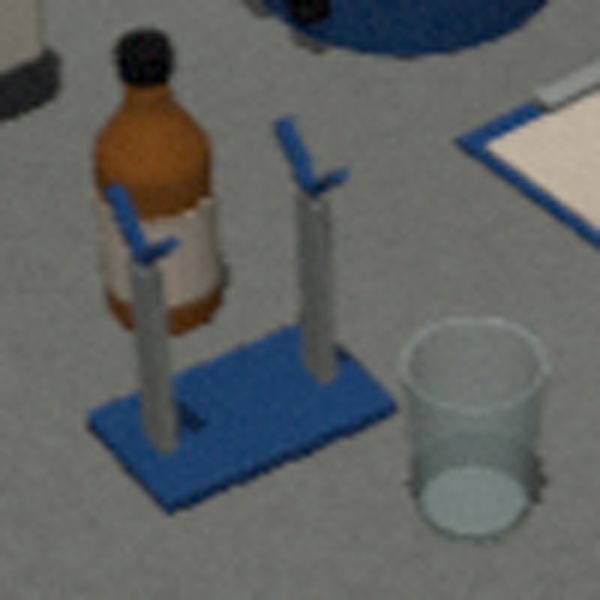

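```bash
cat > h.py <<'E'
import numpy as np
from scipy.spatial.transform import Rotation as Ro
from scipy.optimize import least_squares
from bench import imaging
def proj(n,P,dt=(0,0,0),dr=(0,0,0)):
    m=imaging.camera_model(n); R=Ro.from_euler('xyz',m['orientation'],degrees=True)*Ro.from_rotvec(dr)
    f=210/np.tan(np.radians(m['fov_y']/2))
    c=R.inv().apply(np.atleast_2d(P)-m['xyz']-np.array(dt))
    return np.c_[m['cx']+f*c[:,0]/c[:,2], m['cy']+f*c[:,1]/c[:,2]]
def place(p,L):
    x,y,a=p; L=np.atleast_2d(L).astype(float); c,s=np.cos(a),np.sin(a)
    return np.c_[x+c*L[:,0]-s*L[:,1], y+s*L[:,0]+c*L[:,1], L[:,2]]
E
cat > fit.py <<'E'
from h import *
T=lambda u:np.array(u)/5+[285,95]
S=lambda u:np.array(u)/3.7+[290,165]
L=[[40,85,88],[40,0,88],[40,-85,88],[82.5,165,40],[82.5,-165,40],[-50,85,54],[-50,0,54],[-50,-85,54]]
ut=T([(208,312),(361,325),(514,337),(68,246),(640,291),(190,483),(340,494),(489,507)])
Ls=[[40,85,88],[40,0,88],[40,-85,88],[82.5,165,40],[82.5,-165,40],[-82.5,165,40],[-82.5,-165,40]]
us=S([(261,146),(351,228),(450,316),(228,103),(582,424),(31,204),(367,567)])
Tr=lambda u:np.array(u)/6+[150,140]
Sr=lambda u:np.array(u)/6+[215,95]
# rest base top corners z=10; 
rt=Tr([(268,122),(420,126),(246,366),(397,379)]); Lr=[[62.5,37.5,10],[62.5,-37.5,10],[-62.5,37.5,10],[-62.5,-37.5,10]]
rs=Sr([(295,326),(397,407),(90,418),(170,510)])
for name,a,ua,b,ub,x0 in (("man",L,ut,Ls,us,[590,-190,0]),("rest",Lr,rt,Lr,rs,[430,200,0])):
    ft=least_squares(lambda p:(proj("top",place(p,a))-ua).ravel(),x0,x_scale=[1,1,.01]); fs=least_squares(lambda p:(proj("side",place(p,b))-ub).ravel(),x0,x_scale=[1,1,.01])
    fb=least_squares(lambda p:np.r_[(proj("top",place(p,a))-ua).ravel(),(proj("side",place(p,b))-ub).ravel()],x0,x_scale=[1,1,.01])
    for n,f in (("top",ft),("side",fs),("both",fb)): print(name,n,f.x.round(3),"yaw",np.degrees(f.x[2]).round(2)); print(f.fun.reshape(-1,2).round(2).tolist())
E
python3 fit.py
```

```text
man top [ 5.53796e+02 -2.04364e+02 -7.90000e-02] yaw -4.51
[[-0.14, 0.27], [-0.09, 0.16], [-0.02, 0.25], [-0.3, -0.31], [0.09, -0.0], [0.02, -0.24], [0.08, 0.0], [0.36, -0.15]]
man side [ 5.56168e+02 -2.06509e+02 -8.80000e-02] yaw -5.03
[[-0.18, -0.27], [-0.17, 0.05], [-0.38, 0.8], [-0.39, -0.86], [0.77, 1.21], [-0.84, -1.33], [0.96, -0.28]]
man both [ 5.55109e+02 -2.05679e+02 -8.40000e-02] yaw -4.82
[[0.42, -0.35], [0.46, -0.3], [0.51, -0.05], [0.34, -1.05], [0.67, -0.14], [0.4, -0.87], [0.45, -0.46], [0.71, -0.46], [-0.9, -0.25], [-0.82, 0.02], [-0.95, 0.7], [-1.19, -0.83], [0.24, 0.99], [-1.53, -1.14], [0.63, -0.31]]
rest top [ 5.44270e+02  2.22824e+02 -6.90000e-02] yaw -3.97
[[-0.22, -1.15], [0.07, 0.03], [-0.23, 0.71], [0.38, 0.4]]
rest side [ 5.46917e+02  2.19966e+02 -4.40000e-02] yaw -2.54
[[1.57, -0.98], [-0.08, -0.65], [-1.43, 0.94], [-0.01, 0.48]]
rest both [ 5.45765e+02  2.21478e+02 -5.90000e-02] yaw -3.37
[[0.02, -1.53], [0.32, -0.63], [0.45, 0.34], [1.09, -0.24], [1.27, -0.99], [-0.71, -0.51], [-2.08, 0.58], [-1.04, 0.26]]
```

```bash
python3 - <<'E'
import cv2,numpy as np
t=cv2.imread("pics/top0.png"); s=cv2.imread("pics/side0.png")
a=cv2.resize(t[178:212,335:370],None,fx=12,fy=12,interpolation=cv2.INTER_CUBIC).astype(float)
b=cv2.resize(s[236:272,332:372],None,fx=10,fy=10,interpolation=cv2.INTER_CUBIC).astype(float)
f=lambda x:np.clip(255*(np.clip(x,0,110)/110)**.6,0,255).astype(np.uint8)
h=max(a.shape[0],b.shape[0]);o=np.zeros((h,a.shape[1]+b.shape[1],3),np.uint8);o[:a.shape[0],:a.shape[1]]=f(a);o[:b.shape[0],a.shape[1]:]=f(b)
cv2.imwrite("pics/knob.png",o[:600,:800]);print(o.shape)
E
```

```text
(408, 820, 3)
```

View pics/knob.png

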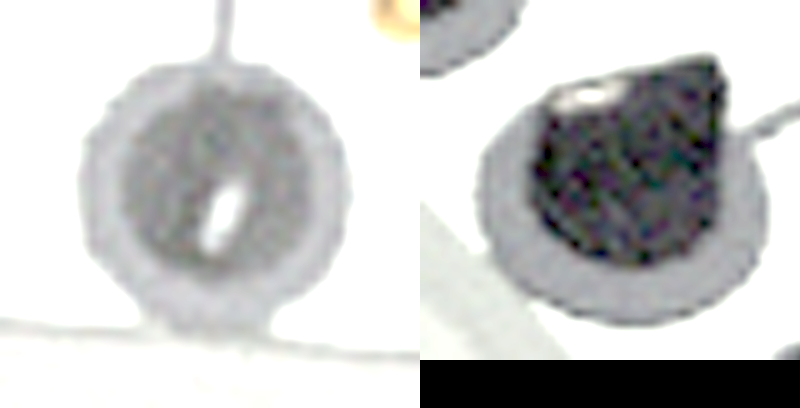

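```bash
python3 - <<'E'
from h import *
for n,p in (("top",[553.8,-204.4,-.079]),("side",[556.2,-206.5,-.088])):
    c=place(p,[-50,0,84])[0]
    for v in (10,15,20,25):
        a=p[2]-np.radians(v)
        u=proj(n,[c+np.array([np.cos(a)*r,np.sin(a)*r,0]) for r in (-21,-16,-3,0,21)])
        if n=="top": u=(u-[335,178])*12
        else: u=(u-[332,236])*10+[420,0]
        print(n,v,u.round(0).tolist())
E
```

```text
top 10 [[213.0, 263.0], [218.0, 242.0], [232.0, 188.0], [235.0, 175.0], [258.0, 87.0]]
top 15 [[206.0, 261.0], [213.0, 240.0], [231.0, 187.0], [235.0, 175.0], [265.0, 90.0]]
top 20 [[198.0, 258.0], [207.0, 238.0], [230.0, 187.0], [235.0, 175.0], [273.0, 93.0]]
top 25 [[191.0, 254.0], [202.0, 235.0], [229.0, 186.0], [235.0, 175.0], [280.0, 96.0]]
side 10 [[546.0, 121.0], [566.0, 114.0], [619.0, 95.0], [631.0, 91.0], [716.0, 61.0]]
side 15 [[542.0, 115.0], [564.0, 109.0], [619.0, 94.0], [631.0, 91.0], [720.0, 67.0]]
side 20 [[539.0, 109.0], [561.0, 105.0], [618.0, 94.0], [631.0, 91.0], [723.0, 73.0]]
side 25 [[537.0, 103.0], [560.0, 100.0], [618.0, 93.0], [631.0, 91.0], [725.0, 79.0]]
```

```bash
cat > st.py <<'E'
from h import *
from bench import arm
def st():
    s=arm.read_state(); R=Ro.from_euler('xyz',s['tcp_rot'],degrees=True).as_matrix()
    return s,R
if __name__=="__main__":
    s,R=st(); print("t",s['t'],"tcp",s['ee_pos'].round(1),"xdir",R[:,0].round(3),"jaw",np.degrees(np.arctan2(R[1,2],R[0,2])).round(2),"j",s['joints'].round(1),"F",s['force'].round(2),"M",s['moment'].round(3),"op",round(s['opening'],3))
    import sys
    if len(sys.argv)>1:
        x,y,z=map(float,sys.argv[1:4]); d=R.T@(np.array([x,y,z])-s['ee_pos']); print("delta tool",d.round(1))
        if len(sys.argv)>4:
            j=np.degrees(np.arctan2(R[1,2],R[0,2])); print("yaw(cw+)",((j-float(sys.argv[4])+90)%180-90).round(2))
E
python3 st.py 504 -201 200 69; python3 - <<'E'
from h import *
for n,p in (("top",[553.8,-204.4,-.079]),("side",[556.2,-206.5,-.088])):
    c=place(p,[40,0,130])[0]
    print(n,"port",c,"valve",place(p,[-50,0,84])[0])
    for a in (-8,-4,0,4):
        r=np.radians(a); u=proj(n,[c+np.array([np.cos(r)*k,np.sin(r)*k,0]) for k in (25,150)])
        u=(u-[285,95])*5 if n=="top" else (u-[290,165])*3.7
        print(a,u.round(0).tolist())
E
```

```text
t 0.1 tcp [195.9 566.8 230.4] xdir [-0.    -0.002 -1.   ] jaw -109.07 j [ 90.1   2.3   4.8  -0.  -92.6 -19.1] F [0.47 0.45 0.13] M [ 0.017  0.028 -0.049] op 1.005
delta tool [ 31.4 542.1 625. ]
yaw(cw+) 1.93
top port [ 593.6752449 -207.5567141  130.       ] valve [ 503.95594387 -200.45410738   84.        ]
-8 [[378.0, 266.0], [408.0, 40.0]]
-4 [[375.0, 266.0], [389.0, 38.0]]
0 [[372.0, 266.0], [370.0, 37.0]]
4 [[369.0, 266.0], [350.0, 38.0]]
side port [ 596.04521992 -210.01545861  130.        ] valve [ 506.3934751  -202.10567673   84.        ]
-8 [[393.0, 165.0], [552.0, 89.0]]
-4 [[391.0, 163.0], [540.0, 80.0]]
0 [[389.0, 161.0], [527.0, 70.0]]
4 [[387.0, 160.0], [514.0, 62.0]]
```

Call:
apply_moves --rows '[{"jaw": -1,"dy": 25.5,"dz": 29.5},{"jaw": -1,"dy": 25.5,"dz": 29.5},{"jaw": -1,"dy": 25.5,"dz": 29.5},{"jaw": -1,"dy": 25.5,"dz": 29.5},{"jaw": -1,"dy": 25.5,"dz": 29.5},{"jaw": -1,"dy": 25.5,"dz": 29.5},{"jaw": -1,"dy": 25.5,"dz": 29.5},{"jaw": -1,"dy": 25.5,"dz": 29.5}]'

```text
$.rows[0]: bad value
```

Call:
apply_moves --rows '[{"jaw": -1,"dy": 25.5,"dz": 29.5},{"jaw": -1,"dy": 25.5,"dz": 29.5},{"jaw": -1,"dy": 25.5,"dz": 29.5},{"jaw": -1,"dy": 25.5,"dz": 29.5},{"jaw": -1,"dy": 25.5,"dz": 29.5},{"jaw": -1,"dy": 25.5,"dz": 29.5},{"jaw": -1,"dy": 25.5,"dz": 29.5},{"jaw": -1,"dy": 25.5,"dz": 29.5}]'

```text
$.rows[0]: bad value
```

```bash
python3 st.py 505 -201 180 -111
```

```text
t 0.1 tcp [195.9 566.8 230.4] xdir [-0.    -0.002 -1.   ] jaw -109.07 j [ 90.1   2.3   4.8  -0.  -92.6 -19.1] F [0.47 0.45 0.13] M [ 0.017  0.028 -0.049] op 1.005
delta tool [ 51.4 543.  624.6]
yaw(cw+) 1.93
```

Call:
apply_moves --rows '[{"jaw": -1,"dx": 0,"dy": 25.5,"dz": 29.5,"yaw": 0},{"jaw": -1,"dx": 0,"dy": 25.5,"dz": 29.5,"yaw": 0},{"jaw": -1,"dx": 0,"dy": 25.5,"dz": 29.5,"yaw": 0},{"jaw": -1,"dx": 0,"dy": 25.5,"dz": 29.5,"yaw": 0},{"jaw": -1,"dx": 0,"dy": 25.5,"dz": 29.5,"yaw": 0},{"jaw": -1,"dx": 0,"dy": 25.5,"dz": 29.5,"yaw": 0},{"jaw": -1,"dx": 0,"dy": 25.5,"dz": 29.5,"yaw": 0},{"jaw": -1,"dx": 0,"dy": 25.5,"dz": 29.5,"yaw": 0}]'

```text
t: 0.77
ee_pos: [311.4, 268.8, 222.5]
tcp_rot: [3.9, 89.0, -104.7]
force: [0.9, 0.2, 1.0]
opening: 0.998
```

```bash
python3 st.py 505 -201 180 -111
```

```text
t 0.7667 tcp [311.4 268.8 222.5] xdir [-0.005 -0.018 -1.   ] jaw -108.53 j [ 69.4 -26.9 -20.8   0.1 -97.1   2. ] F [0.94 0.23 1.04] M [ 0.016 -0.202  0.033] op 0.998
delta tool [ 49.9 332.8 383. ]
yaw(cw+) 2.47
```

Call:
apply_moves --rows '[{"jaw": -1,"dx": 0,"dy": 26,"dz": 30,"yaw": 0},{"jaw": -1,"dx": 0,"dy": 26,"dz": 30,"yaw": 0},{"jaw": -1,"dx": 0,"dy": 26,"dz": 30,"yaw": 0},{"jaw": -1,"dx": 0,"dy": 26,"dz": 30,"yaw": 0},{"jaw": -1,"dx": 0,"dy": 26,"dz": 30,"yaw": 0},{"jaw": -1,"dx": 0,"dy": 26,"dz": 30,"yaw": 0},{"jaw": -1,"dx": 0,"dy": 26,"dz": 30,"yaw": 0},{"jaw": -1,"dx": 0,"dy": 26,"dz": 30,"yaw": 0}]'

```text
t: 1.43
ee_pos: [433.4, -40.0, 226.6]
tcp_rot: [14.3, 89.3, -93.8]
force: [1.6, 1.1, 0.4]
opening: 0.997
```

```bash
python3 st.py 505 -201 180 -111
```

```text
t 1.4333 tcp [433.4 -40.  226.6] xdir [-0.001 -0.012 -1.   ] jaw -108.15 j [ 22.1 -23.7 -18.4   0.6 -95.6  49.8] F [1.62 1.09 0.37] M [ 0.169 -0.178 -0.007] op 0.997
delta tool [ 48.5 118.1 130.1]
yaw(cw+) 2.85
```

Call:
apply_moves --rows '[{"jaw": -1,"dx": 0,"dy": 24,"dz": 26,"yaw": 1},{"jaw": -1,"dx": 0,"dy": 24,"dz": 26,"yaw": 1},{"jaw": -1,"dx": 5,"dy": 24,"dz": 26,"yaw": 1},{"jaw": -1,"dx": 10,"dy": 24,"dz": 26,"yaw": 0},{"jaw": -1,"dx": 15,"dy": 18,"dz": 20,"yaw": 0},{"jaw": -1,"dx": 15,"dy": 4,"dz": 6,"yaw": 0},{"jaw": -1,"dx": 5,"dy": 0,"dz": 0,"yaw": 0},{"jaw": -1,"dx": 0,"dy": 0,"dz": 0,"yaw": 0}]'

```text
t: 2.1
ee_pos: [500.0, -220.6, 172.5]
tcp_rot: [-7.6, 89.3, -119.6]
force: [-1.1, 0.8, -0.3]
opening: 1.0
```

```bash
python3 st.py 505 -201 180 -111; python3 - <<'E'
from h import *
import cv2
t=imaging.get_image("top"); s=imaging.get_image("side")
cv2.imwrite("pics/t1.png",cv2.resize(t[95:220,285:420],None,fx=4,fy=4,interpolation=cv2.INTER_CUBIC))
cv2.imwrite("pics/s1.png",cv2.resize(s[125:325,270:480],None,fx=3,fy=3,interpolation=cv2.INTER_CUBIC))
E
```

```text
t 2.1 tcp [ 500.  -220.6  172.5] xdir [-0.006 -0.011 -1.   ] jaw -111.99 j [ -2.3  -5.7  -9.3   0.6 -86.7  70.3] F [-1.1   0.75 -0.3 ] M [0.045 0.017 0.004] op 1.0
delta tool [ -7.7  -2.7 -20. ]
yaw(cw+) -0.99
```

View pics/s1.png

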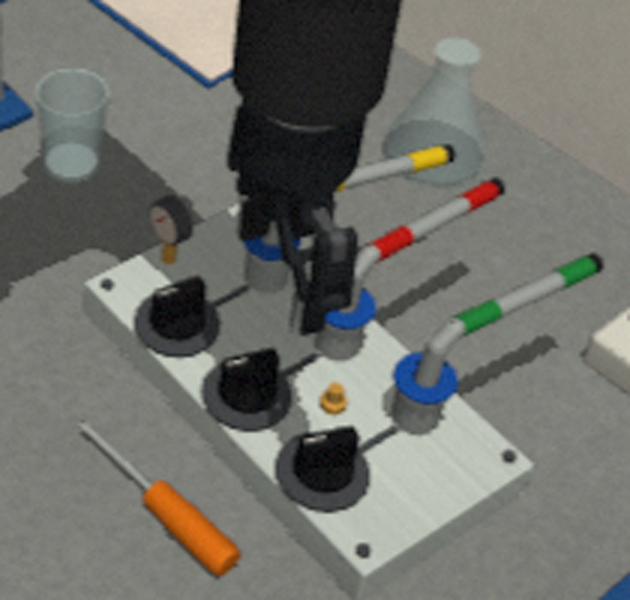

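View pics/t1.png

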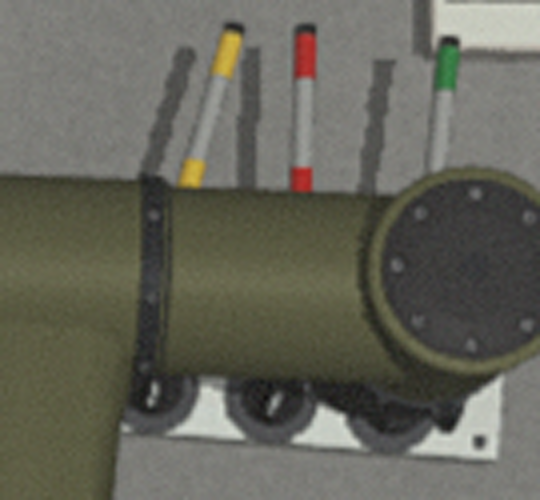

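Call:
apply_moves --rows '[{"jaw": -1,"dx": 0,"dy": -3,"dz": -20,"yaw": -1},{"jaw": -1,"dx": 20,"dy": 0,"dz": 0,"yaw": 0},{"jaw": -1,"dx": 20,"dy": 0,"dz": 0,"yaw": 0},{"jaw": -1,"dx": 10,"dy": 0,"dz": 0,"yaw": 0},{"jaw": -1,"dx": 0,"dy": 0,"dz": 0,"yaw": 0}]'

```text
t: 2.62
ee_pos: [508.5, -195.4, 131.2]
tcp_rot: [58.4, 89.1, -52.0]
force: [-0.4, -0.4, -0.7]
opening: 0.999
```

```bash
python3 st.py 505 -201 115 -111; python3 - <<'E'
from h import *
import cv2
s=imaging.get_image("side")
cv2.imwrite("pics/s2.png",cv2.resize(s[185:305,310:430],None,fx=5,fy=5,interpolation=cv2.INTER_CUBIC))
E
```

```text
t 2.6167 tcp [ 508.5 -195.4  131.2] xdir [ 0.01  -0.013 -1.   ] jaw -110.39 j [  0.6  -6.3 -14.2   0.8 -81.5  68.9] F [-0.37 -0.38 -0.66] M [0.042 0.014 0.004] op 0.999
delta tool [16.2 -1.5  6.4]
yaw(cw+) 0.61
```

View pics/s2.png

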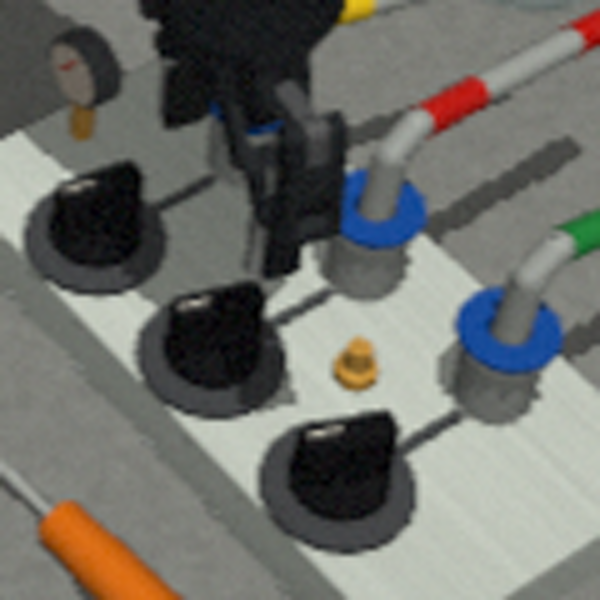

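Call:
apply_moves --rows '[{"jaw": -0.2,"dx": 0,"dy": -1.5,"dz": 5,"yaw": 0.6},{"jaw": -0.2,"dx": 10,"dy": 0,"dz": 0,"yaw": 0},{"jaw": -0.2,"dx": 15,"dy": 0,"dz": 0,"yaw": 0},{"jaw": -0.2,"dx": 0,"dy": 0,"dz": 0,"yaw": 0}]'

```text
t: 3.0
ee_pos: [508.0, -200.5, 112.0]
tcp_rot: [73.8, 88.6, -37.2]
force: [-0.2, 0.0, -1.1]
opening: 0.603
```

```bash
python3 st.py 505 -201 62 -111; python3 - <<'E'
from h import *
import cv2
s=imaging.get_image("side")
cv2.imwrite("pics/s3.png",cv2.resize(s[185:305,310:430],None,fx=5,fy=5,interpolation=cv2.INTER_CUBIC))
E
```

```text
t 3.0 tcp [ 508.  -200.5  112. ] xdir [ 0.02  -0.015 -1.   ] jaw -110.99 j [  0.1  -6.2 -16.2   0.9 -78.8  68.7] F [-0.15  0.04 -1.07] M [ 0.064  0.156 -0.012] op 0.603
delta tool [49.9 -3.8  1.2]
yaw(cw+) 0.01
```

View pics/s3.png

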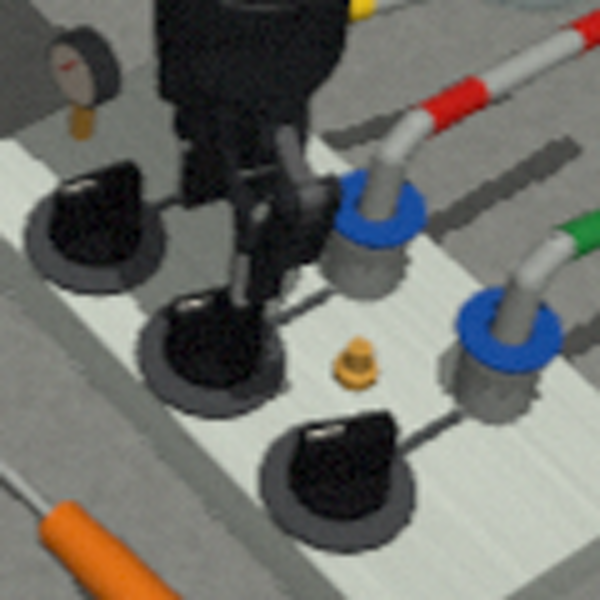

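Call:
apply_moves --rows '[{"jaw": -0.2,"dx": 12,"dy": -2,"dz": 1,"yaw": 0},{"jaw": -0.2,"dx": 12,"dy": -2,"dz": 0,"yaw": 0},{"jaw": -0.2,"dx": 12,"dy": 0,"dz": 0,"yaw": 0},{"jaw": -0.2,"dx": 6,"dy": 0,"dz": 0,"yaw": 0},{"jaw": -0.2,"dx": 0,"dy": 0,"dz": 0,"yaw": 0}]'

```text
t: 3.47
ee_pos: [506.0, -201.8, 70.4]
tcp_rot: [76.7, 88.3, -34.4]
force: [-0.1, 0.7, -0.3]
opening: 0.6
```

```bash
python3 st.py 505 -201 62 -111; python3 - <<'E'
from h import *
import cv2
s=imaging.get_image("side")
cv2.imwrite("pics/s4.png",cv2.resize(s[185:305,310:430],None,fx=5,fy=5,interpolation=cv2.INTER_CUBIC))
E
```

```text
t 3.4667 tcp [ 506.  -201.8   70.4] xdir [ 0.025 -0.017 -1.   ] jaw -111.04 j [  0.1  -5.4 -19.9   1.  -74.   68.6] F [-0.1   0.69 -0.26] M [0.042 0.113 0.02 ] op 0.6
delta tool [ 8.4 -1.5 -0.5]
yaw(cw+) -0.04
```

View pics/s4.png

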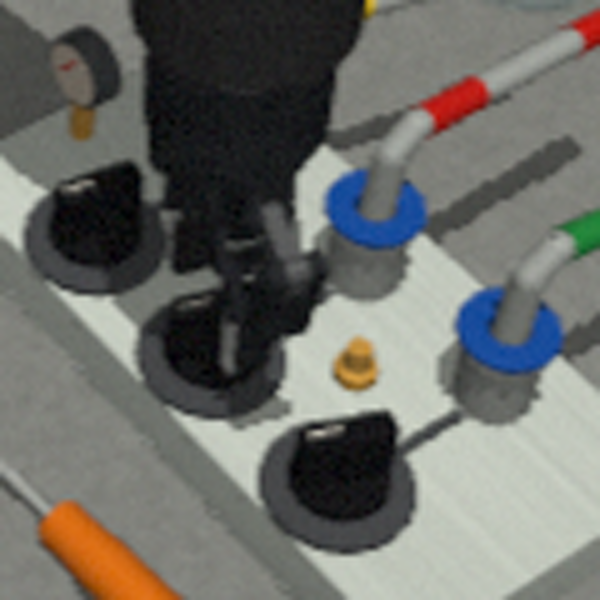

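Call:
apply_moves --rows '[{"jaw": -0.2,"dx": 8,"dy": -1,"dz": 0,"yaw": 0},{"jaw": 0.3,"dx": 3,"dy": 0,"dz": 0,"yaw": 0},{"jaw": 0.6,"dx": 0,"dy": 0,"dz": 0,"yaw": 0},{"jaw": 1,"dx": 0,"dy": 0,"dz": 0,"yaw": 0},{"jaw": 1,"dx": 0,"dy": 0,"dz": 0,"yaw": 0}]'

```text
t: 3.93
ee_pos: [506.2, -201.4, 59.7]
tcp_rot: [78.2, 88.2, -32.8]
force: [-1.2, 3.4, 0.5]
opening: 0.153
```

```bash
python3 st.py 505 -201 62 -111
```

```text
t 3.9333 tcp [ 506.2 -201.4   59.7] xdir [ 0.026 -0.017 -1.   ] jaw -111.01 j [  0.1  -5.1 -20.8   1.  -72.8  68.6] F [-1.18  3.37  0.47] M [1.14  0.287 0.068] op 0.153
delta tool [-2.3 -1.1  0.1]
yaw(cw+) -0.01
```

Call:
apply_moves --rows '[{"jaw": 1,"dx": 0,"dy": 0,"dz": 0,"yaw": 7},{"jaw": 1,"dx": 0,"dy": 0,"dz": 0,"yaw": 7},{"jaw": 1,"dx": 0,"dy": 0,"dz": 0,"yaw": 7},{"jaw": 1,"dx": 0,"dy": 0,"dz": 0,"yaw": 7}]'

```text
t: 4.27
ee_pos: [506.1, -201.3, 59.8]
tcp_rot: [106.0, 88.2, -33.7]
force: [-0.1, 0.5, -1.0]
opening: 0.148
```

```bash
python3 st.py 506 -201 60 -185
```

```text
t 4.2667 tcp [ 506.1 -201.3   59.8] xdir [ 0.026 -0.017 -1.   ] jaw -139.61 j [  0.1  -5.  -20.8   1.  -72.8  39.9] F [-0.14  0.49 -0.98] M [0.015 0.111 0.071] op 0.148
delta tool [-0.2 -0.3 -0.1]
yaw(cw+) 45.39
```

Turning smoothly with little force.

Call:
apply_moves --rows '[{"jaw": 1,"dx": 0,"dy": 0,"dz": 0,"yaw": 7},{"jaw": 1,"dx": 0,"dy": 0,"dz": 0,"yaw": 7},{"jaw": 1,"dx": 0,"dy": 0,"dz": 0,"yaw": 7},{"jaw": 1,"dx": 0,"dy": 0,"dz": 0,"yaw": 7},{"jaw": 1,"dx": 0,"dy": 0,"dz": 0,"yaw": 7},{"jaw": 1,"dx": 0,"dy": 0,"dz": 0,"yaw": 4}]'

```text
t: 4.77
ee_pos: [506.1, -201.2, 59.8]
tcp_rot: [141.9, 88.2, -37.8]
force: [1.9, 0.7, -0.8]
opening: 0.148
```

```bash
python3 st.py 506 -201 60 -185
```

```text
t 4.7667 tcp [ 506.1 -201.2   59.8] xdir [ 0.024 -0.019 -1.   ] jaw -179.74 j [  0.2  -5.  -20.7   1.1 -72.9  -0.3] F [ 1.87  0.66 -0.8 ] M [-0.082  0.232  0.128] op 0.148
delta tool [-0.2 -0.2  0.1]
yaw(cw+) 5.26
```

Call:
apply_moves --rows '[{"jaw": 1,"dx": 0,"dy": 0,"dz": 0,"yaw": 3},{"jaw": 1,"dx": 0,"dy": 0,"dz": 0,"yaw": 3}]'

```text
t: 4.93
ee_pos: [506.2, -201.0, 59.7]
tcp_rot: [147.1, 88.3, -39.0]
force: [2.8, 1.7, -0.8]
opening: 0.149
```

```bash
python3 st.py 506 -201 60 -185
```

```text
t 4.9333 tcp [ 506.2 -201.    59.7] xdir [ 0.024 -0.019 -1.   ] jaw 173.95 j [  0.2  -5.  -20.7   1.2 -72.9  -6.6] F [ 2.79  1.66 -0.8 ] M [0.184 0.125 1.142] op 0.149
delta tool [-0.3  0.1  0.2]
yaw(cw+) -1.05
```

Call:
apply_moves --rows '[{"jaw": 1,"dx": 0,"dy": 0,"dz": 0,"yaw": 2},{"jaw": 1,"dx": 0,"dy": 0,"dz": 0,"yaw": 2}]'

```text
t: 5.1
ee_pos: [506.3, -200.9, 59.8]
tcp_rot: [147.1, 88.2, -42.8]
force: [1.0, -0.3, -0.9]
opening: 0.152
```

```bash
python3 st.py 506 -201 60 -185
```

```text
t 5.1 tcp [ 506.3 -200.9   59.8] xdir [ 0.023 -0.021 -1.   ] jaw 170.1 j [  0.3  -4.9 -20.7   1.3 -72.9 -10.6] F [ 1.03 -0.27 -0.94] M [-0.252  0.359  2.527] op 0.152
delta tool [-0.2  0.1  0.3]
yaw(cw+) -4.9
```

Call:
apply_moves --rows '[{"jaw": 1,"dx": 0,"dy": 0,"dz": 0,"yaw": -2},{"jaw": 0.4,"dx": 0,"dy": 0,"dz": 0,"yaw": 0},{"jaw": -0.2,"dx": 0,"dy": 0,"dz": 0,"yaw": 0},{"jaw": -0.2,"dx": 0,"dy": 0,"dz": 0,"yaw": 0},{"jaw": -0.2,"dx": -15,"dy": 0,"dz": 0,"yaw": 0},{"jaw": -0.2,"dx": -25,"dy": 0,"dz": 0,"yaw": 0},{"jaw": -0.2,"dx": -35,"dy": 0,"dz": 0,"yaw": 0},{"jaw": -0.2,"dx": -35,"dy": 0,"dz": 0,"yaw": 0}]'

```text
t: 5.77
ee_pos: [499.8, -197.9, 164.8]
tcp_rot: [119.0, 88.9, -69.1]
force: [1.5, -1.0, 0.6]
opening: 0.599
```

```bash
python3 st.py 530 -204 200 -93; python3 - <<'E'
from h import *
import cv2
s=imaging.get_image("side"); t=imaging.get_image("top"); cv2.imwrite("pics/t5.png",t)
cv2.imwrite("pics/s5.png",cv2.resize(s[185:305,310:430],None,fx=5,fy=5,interpolation=cv2.INTER_CUBIC))
E
```

```text
t 5.7667 tcp [ 499.8 -197.9  164.8] xdir [ 0.007 -0.019 -1.   ] jaw 171.89 j [  0.6  -7.9 -12.3   1.1 -85.2  -8.8] F [ 1.46 -1.    0.56] M [ 0.041 -0.107 -0.027] op 0.599
delta tool [-34.9   2.4 -31.1]
yaw(cw+) 84.89
```

View pics/s5.png

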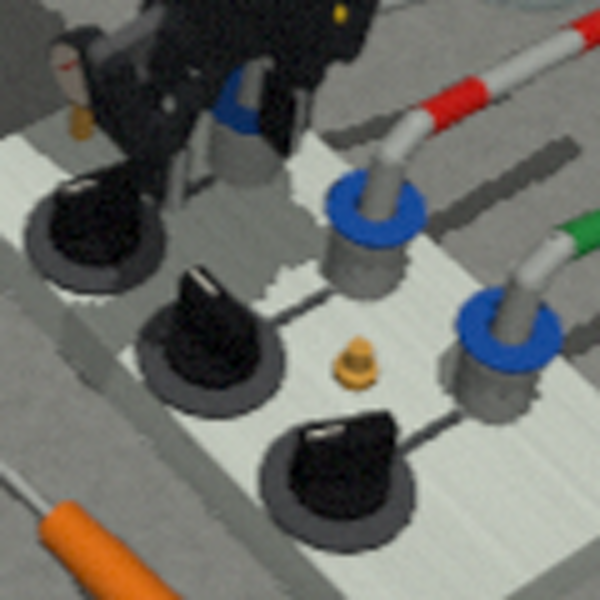

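View pics/t5.png

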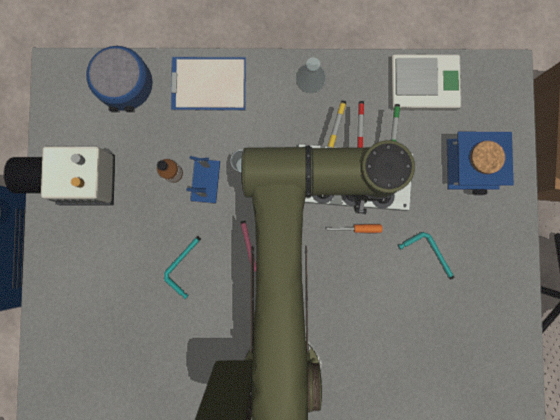

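Call:
apply_moves --rows '[{"jaw": -0.1,"dx": -12,"dy": 0,"dz": 0,"yaw": -7},{"jaw": -0.1,"dx": -12,"dy": 0,"dz": 0,"yaw": -7},{"jaw": -0.1,"dx": -12,"dy": 0,"dz": 0,"yaw": -7},{"jaw": -0.1,"dx": -5,"dy": 0,"dz": 0,"yaw": -7},{"jaw": -0.1,"dx": 0,"dy": 0,"dz": 0,"yaw": -7},{"jaw": -0.1,"dx": 0,"dy": 0,"dz": 0,"yaw": -7},{"jaw": -0.1,"dx": 0,"dy": 0,"dz": 0,"yaw": -7},{"jaw": -0.1,"dx": 0,"dy": 0,"dz": 0,"yaw": -7}]'

```text
t: 6.53
ee_pos: [503.7, -198.6, 219.4]
tcp_rot: [97.2, 87.9, -33.8]
force: [-0.3, 0.3, 0.5]
opening: 0.551
```

Call:
apply_moves --rows '[{"jaw": -0.1,"dx": 0,"dy": 0,"dz": 0,"yaw": -7},{"jaw": -0.1,"dx": 0,"dy": 0,"dz": 0,"yaw": -7},{"jaw": -0.1,"dx": 0,"dy": 0,"dz": 0,"yaw": -7},{"jaw": -0.1,"dx": 0,"dy": 0,"dz": 0,"yaw": -7},{"jaw": -0.1,"dx": 0,"dy": 0,"dz": 0,"yaw": -6}]'

```text
t: 6.95
ee_pos: [504.2, -199.0, 220.6]
tcp_rot: [66.0, 87.7, -30.0]
force: [0.1, -0.3, -0.5]
opening: 0.55
```

```bash
python3 st.py 595.5 -208.6 200 -93
```

```text
t 6.95 tcp [ 504.2 -199.   220.6] xdir [ 0.035 -0.02  -0.999] jaw -96.02 j [  0.5  -8.7  -7.3   1.2 -89.5  83.5] F [ 0.12 -0.31 -0.49] M [ 0.073  0.085 -0.001] op 0.55
delta tool [23.9 91.  -0.3]
yaw(cw+) -3.02
```

Call:
apply_moves --rows '[{"jaw": -0.1,"dx": 0,"dy": 15,"dz": 0,"yaw": -1},{"jaw": -0.1,"dx": 0,"dy": 20,"dz": 0,"yaw": -1},{"jaw": -0.1,"dx": 0,"dy": 20,"dz": 0,"yaw": -1},{"jaw": -0.1,"dx": 0,"dy": 15,"dz": 0,"yaw": 0},{"jaw": -0.1,"dx": 0,"dy": 8,"dz": 0,"yaw": 0},{"jaw": -0.1,"dx": 0,"dy": 4,"dz": 0,"yaw": 0}]'

```text
t: 7.45
ee_pos: [589.0, -205.7, 226.1]
tcp_rot: [67.2, 87.4, -25.7]
force: [0.2, 0.1, -0.8]
opening: 0.552
```

```bash
python3 st.py 595.5 -208.6 180 -93
```

```text
t 7.45 tcp [ 589.  -205.7  226.1] xdir [ 0.041 -0.02  -0.999] jaw -92.87 j [ -0.2   3.5   5.2   1.1 -89.3  87.4] F [ 0.23  0.09 -0.83] M [0.014 0.149 0.016] op 0.552
delta tool [46.4  4.7  1.8]
yaw(cw+) 0.13
```

Call:
apply_moves --rows '[{"jaw": -0.1,"dx": 15,"dy": 5,"dz": 1,"yaw": 0},{"jaw": -0.1,"dx": 25,"dy": 2,"dz": 1,"yaw": 0},{"jaw": -0.1,"dx": 20,"dy": 2,"dz": 0,"yaw": 0},{"jaw": -0.1,"dx": 10,"dy": 0,"dz": 0,"yaw": 0},{"jaw": -0.1,"dx": 5,"dy": 0,"dz": 0,"yaw": 0},{"jaw": -0.1,"dx": 0,"dy": 0,"dz": 0,"yaw": 0}]'

```text
t: 7.95
ee_pos: [601.6, -210.3, 150.9]
tcp_rot: [68.8, 87.2, -24.2]
force: [0.0, -0.0, -0.4]
opening: 0.551
```

```bash
python3 st.py 596.3 -209 110 -93;  python3 - <<'E'
from h import *
import cv2
s=imaging.get_image("side"); t=imaging.get_image("top"); cv2.imwrite("pics/t6.png",cv2.resize(t[95:220,285:420],None,fx=4,fy=4,interpolation=cv2.INTER_CUBIC))
cv2.imwrite("pics/s6.png",cv2.resize(s[150:280,330:460],None,fx=4.5,fy=4.5,interpolation=cv2.INTER_CUBIC))
E
```

```text
t 7.95 tcp [ 601.6 -210.3  150.9] xdir [ 0.044 -0.02  -0.999] jaw -93.09 j [ -0.7   5.7  -0.4   1.1 -81.4  87.5] F [ 0.01 -0.03 -0.36] M [0.062 0.151 0.015] op 0.551
delta tool [40.6 -7.2 -1.7]
yaw(cw+) -0.09
```

View pics/s6.png

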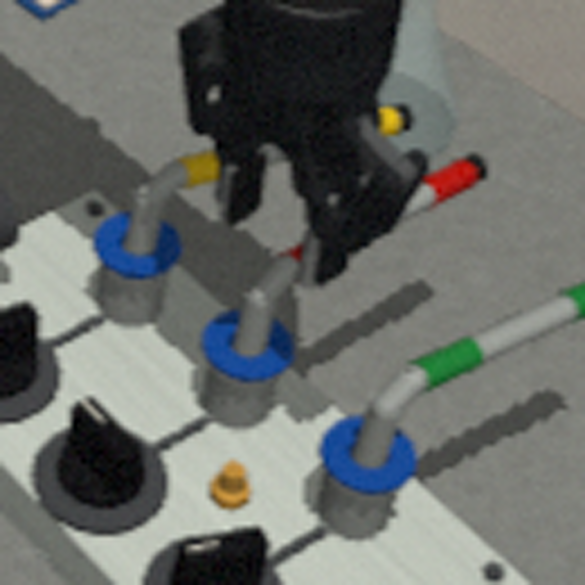

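View pics/t6.png

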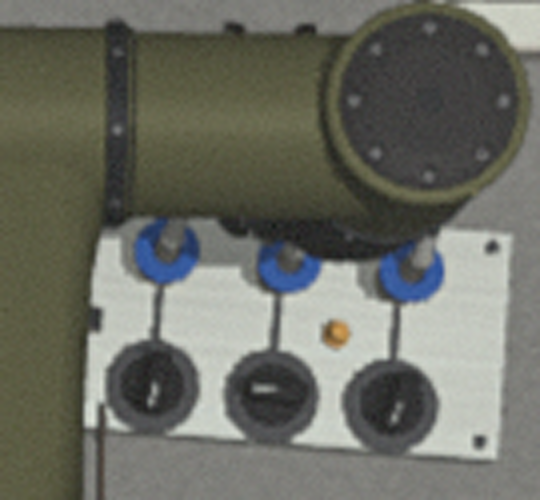

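Call:
apply_moves --rows '[{"jaw": -0.1,"dx": 5,"dy": -5,"dz": -1,"yaw": 0},{"jaw": 0.0,"dx": 12,"dy": -2,"dz": 0,"yaw": 0},{"jaw": 0.2,"dx": 12,"dy": 0,"dz": 0,"yaw": 0},{"jaw": 0.2,"dx": 7,"dy": 0,"dz": 0,"yaw": 0},{"jaw": 0.2,"dx": 3,"dy": 0,"dz": 0,"yaw": 0}]'

```text
t: 8.47
ee_pos: [598.3, -210.2, 115.6]
tcp_rot: [71.6, 86.6, -21.4]
force: [0.5, -0.1, 0.6]
opening: 0.403
```

```bash
python3 st.py 596.3 -209 95 -93;  python3 - <<'E'
from h import *
import cv2
s=imaging.get_image("side")
cv2.imwrite("pics/s7.png",cv2.resize(s[170:260,340:430],None,fx=6.5,fy=6.5,interpolation=cv2.INTER_CUBIC))
E
```

```text
t 8.4667 tcp [ 598.3 -210.2  115.6] xdir [ 0.056 -0.022 -0.998] jaw -93.08 j [ -0.6   5.3  -4.5   1.3 -76.9  87.3] F [ 0.5  -0.12  0.65] M [ 0.156  0.093 -0.006] op 0.403
delta tool [20.5 -3.3 -1.5]
yaw(cw+) -0.08
```

View pics/s7.png

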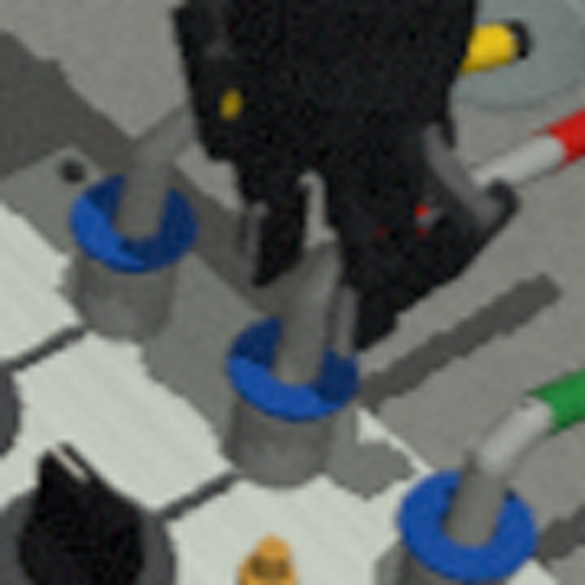

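Call:
apply_moves --rows '[{"jaw": 0.4,"dx": 5,"dy": -3,"dz": -1,"yaw": 0},{"jaw": 0.4,"dx": 5,"dy": -0.5,"dz": -0.5,"yaw": 0},{"jaw": 0.4,"dx": 3,"dy": 0,"dz": 0,"yaw": 0}]'

```text
t: 8.77
ee_pos: [595.4, -208.8, 101.0]
tcp_rot: [71.2, 86.6, -21.9]
force: [0.1, 0.7, -1.0]
opening: 0.302
```

```bash
python3 st.py 596.5 -209 90 -93;  python3 - <<'E'
from h import *
import cv2
s=imaging.get_image("side")
cv2.imwrite("pics/s8.png",cv2.resize(s[170:260,340:430],None,fx=6.5,fy=6.5,interpolation=cv2.INTER_CUBIC))
E
```

```text
t 8.7667 tcp [ 595.4 -208.8  101. ] xdir [ 0.055 -0.022 -0.998] jaw -93.08 j [ -0.5   5.3  -6.2   1.3 -75.4  87.1] F [ 0.06  0.75 -0.99] M [0.051 0.174 0.022] op 0.302
delta tool [11.1  0.5 -0. ]
yaw(cw+) -0.08
```

View pics/s8.png

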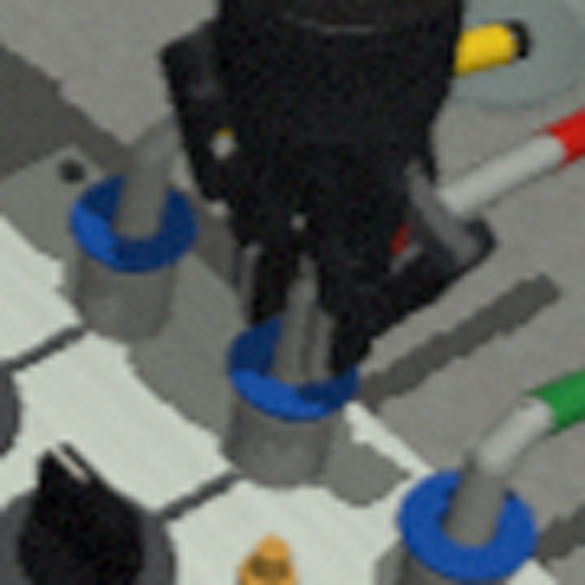

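Call:
apply_moves --rows '[{"jaw": 0.5,"dx": 5,"dy": 1,"dz": 0,"yaw": 0},{"jaw": 0.5,"dx": 4,"dy": 0,"dz": 0,"yaw": 0}]'

```text
t: 8.98
ee_pos: [597.2, -209.0, 91.7]
tcp_rot: [71.3, 86.6, -21.8]
force: [-0.1, 0.6, -0.9]
opening: 0.247
```

```bash
python3 st.py 596.5 -209 80 -93
```

```text
t 8.9833 tcp [ 597.2 -209.    91.7] xdir [ 0.055 -0.022 -0.998] jaw -93.08 j [ -0.5   5.8  -6.6   1.3 -74.4  87.1] F [-0.11  0.55 -0.91] M [ 0.072  0.188 -0.042] op 0.247
delta tool [11.6 -1.4 -0.2]
yaw(cw+) -0.08
```

Call:
apply_moves --rows '[{"jaw": 0.5,"dx": 3,"dy": 0,"dz": 0,"yaw": 0}]'

```text
t: 9.07
ee_pos: [597.5, -209.2, 88.3]
tcp_rot: [71.2, 86.6, -21.8]
force: [-1.1, 0.6, 3.2]
opening: 0.248
```

```bash
python3 st.py 596.5 -209 80 -93
```

```text
t 9.0667 tcp [ 597.5 -209.2   88.3] xdir [ 0.055 -0.022 -0.998] jaw -93.08 j [ -0.5   5.9  -6.8   1.3 -74.1  87.1] F [-1.15  0.6   3.23] M [0.337 0.473 0.01 ] op 0.248
delta tool [ 8.3 -1.5 -0.3]
yaw(cw+) -0.08
```

Call:
apply_moves --rows '[{"jaw": 0.5,"dx": 3,"dy": -0.7,"dz": 0,"yaw": 0},{"jaw": 0.5,"dx": 2.5,"dy": -0.5,"dz": 0,"yaw": 0}]'

```text
t: 9.23
ee_pos: [597.5, -209.2, 84.0]
tcp_rot: [71.4, 86.4, -21.6]
force: [-1.1, 2.1, 6.3]
opening: 0.251
```

```bash
python3 st.py 596.5 -209 80 -93
```

```text
t 9.2333 tcp [ 597.5 -209.2   84. ] xdir [ 0.058 -0.023 -0.998] jaw -93.05 j [ -0.5   5.9  -7.3   1.3 -73.5  87.1] F [-1.08  2.08  6.35] M [0.839 0.759 0.049] op 0.251
delta tool [ 3.9 -1.2 -0.3]
yaw(cw+) -0.05
```

Call:
apply_moves --rows '[{"jaw": 0.5,"dx": 2,"dy": 0,"dz": 0,"yaw": 0}]'

```text
t: 9.32
ee_pos: [597.7, -209.2, 82.7]
tcp_rot: [71.4, 86.4, -21.6]
force: [-4.4, 2.2, 6.6]
opening: 0.249
```

```bash
python3 st.py 596.5 -209 80 -93
```

```text
t 9.3167 tcp [ 597.7 -209.2   82.7] xdir [ 0.058 -0.023 -0.998] jaw -93.04 j [ -0.5   6.   -7.4   1.3 -73.3  87.1] F [-4.41  2.25  6.57] M [0.922 1.541 0.065] op 0.249
delta tool [ 2.6 -1.3 -0.2]
yaw(cw+) -0.04
```

Call:
apply_moves --rows '[{"jaw": 0.5,"dx": 2,"dy": -0.7,"dz": 0,"yaw": 0}]'

```text
t: 9.4
ee_pos: [597.5, -209.2, 81.7]
tcp_rot: [71.6, 86.3, -21.4]
force: [-0.8, 2.5, 5.5]
opening: 0.247
```

```bash
python3 st.py 596.5 -209 80 -93
```

```text
t 9.4 tcp [ 597.5 -209.2   81.7] xdir [ 0.06  -0.023 -0.998] jaw -93.02 j [ -0.5   5.9  -7.6   1.4 -73.1  87.1] F [-0.85  2.47  5.47] M [0.822 0.355 0.032] op 0.247
delta tool [ 1.6 -1.1 -0.2]
yaw(cw+) -0.02
```

Call:
apply_moves --rows '[{"jaw": 0.5,"dx": 2,"dy": -0.5,"dz": 0,"yaw": 0}]'

```text
t: 9.48
ee_pos: [597.6, -209.2, 80.9]
tcp_rot: [71.8, 86.2, -21.2]
force: [-2.2, 2.7, 6.1]
opening: 0.253
```

```bash
python3 st.py 596.5 -209 80 -93
```

```text
t 9.4833 tcp [ 597.6 -209.2   80.9] xdir [ 0.061 -0.024 -0.998] jaw -93.0 j [ -0.5   5.9  -7.7   1.4 -72.9  87.1] F [-2.17  2.67  6.13] M [0.839 0.857 0.052] op 0.253
delta tool [ 0.8 -1.1 -0.2]
yaw(cw+) -0.0
```

Call:
apply_moves --rows '[{"jaw": 0.5,"dx": 3,"dy": 0,"dz": 0,"yaw": 0}]'

```text
t: 9.57
ee_pos: [597.8, -209.3, 80.3]
tcp_rot: [71.4, 86.2, -21.5]
force: [-11.3, 7.8, 20.7]
opening: 0.252
```

```bash
python3 st.py 596.5 -209 80 -93
```

```text
t 9.5667 tcp [ 597.8 -209.3   80.3] xdir [ 0.062 -0.024 -0.998] jaw -92.97 j [ -0.4   5.9  -7.8   1.4 -72.8  87.1] F [-11.34   7.77  20.72] M [2.818 3.928 0.195] op 0.252
delta tool [ 0.2 -1.3 -0.2]
yaw(cw+) 0.03
```

Call:
apply_moves --rows '[{"jaw": 0.5,"dx": 3,"dy": 0,"dz": 0,"yaw": 0}]'

```text
t: 9.65
ee_pos: [597.8, -209.3, 80.4]
tcp_rot: [70.9, 86.1, -21.9]
force: [-10.0, 7.5, 18.5]
opening: 0.253
```

```bash
python3 st.py 596.5 -209 80 -93;  python3 - <<'E'
from h import *
import cv2
s=imaging.get_image("side")
cv2.imwrite("pics/s9.png",cv2.resize(s[170:260,340:430],None,fx=6.5,fy=6.5,interpolation=cv2.INTER_CUBIC))
E
```

```text
t 9.65 tcp [ 597.8 -209.3   80.4] xdir [ 0.063 -0.025 -0.998] jaw -92.92 j [ -0.4   5.8  -7.9   1.5 -72.7  87.1] F [-10.01   7.48  18.51] M [2.575 3.676 0.173] op 0.253
delta tool [ 0.3 -1.4 -0.2]
yaw(cw+) 0.08
```

View pics/s9.png

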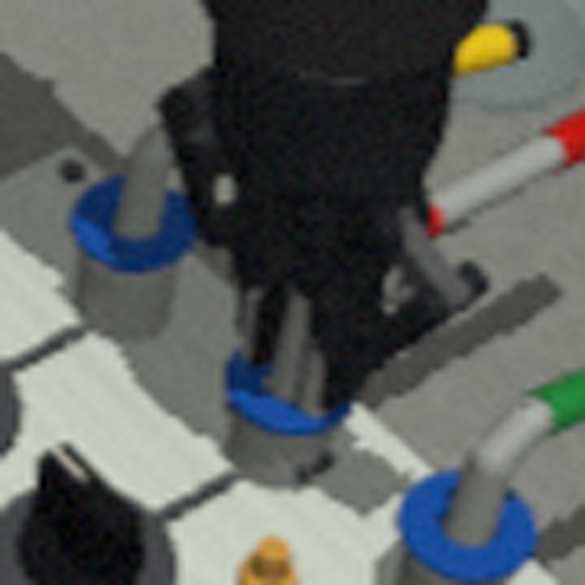

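Call:
apply_moves --rows '[{"jaw": 1,"dx": 1,"dy": 0,"dz": 0,"yaw": 0},{"jaw": 1,"dx": 1,"dy": 0,"dz": 0,"yaw": 0},{"jaw": 1,"dx": 1,"dy": 0,"dz": 0,"yaw": 0}]'

```text
t: 9.95
ee_pos: [598.4, -208.6, 81.3]
tcp_rot: [72.0, 86.0, -20.9]
force: [-4.0, 1.5, 6.9]
opening: 0.174
```

```bash
python3 st.py 596.5 -209 80 -93
```

```text
t 9.95 tcp [ 598.4 -208.6   81.3] xdir [ 0.066 -0.025 -0.998] jaw -92.87 j [ -0.3   5.7  -7.9   1.5 -72.6  87.1] F [-4.04  1.46  6.88] M [0.9   1.494 0.06 ] op 0.174
delta tool [ 1.2 -1.9  0.4]
yaw(cw+) 0.13
```

Call:
apply_moves --rows '[{"jaw": 0.58,"dx": 2,"dy": -0.8,"dz": 0,"yaw": 0},{"jaw": 0.58,"dx": 3,"dy": -0.5,"dz": 0,"yaw": 0}]'

```text
t: 10.12
ee_pos: [598.6, -209.7, 80.5]
tcp_rot: [71.0, 85.7, -21.8]
force: [-10.2, 9.8, 22.0]
opening: 0.209
```

```bash
python3 st.py 596.5 -209 80 -93
```

```text
t 10.1167 tcp [ 598.6 -209.7   80.5] xdir [ 0.07  -0.028 -0.997] jaw -92.83 j [ -0.4   5.5  -8.2   1.7 -72.2  87.1] F [-10.21   9.83  22.  ] M [3.573 3.483 0.174] op 0.209
delta tool [ 0.3 -2.2 -0.6]
yaw(cw+) 0.17
```

Call:
apply_moves --rows '[{"jaw": 1,"dx": 3,"dy": 0,"dz": 0,"yaw": 0},{"jaw": 1,"dx": 3,"dy": 0,"dz": 0,"yaw": 0}]'

```text
t: 10.28
ee_pos: [599.1, -209.2, 80.7]
tcp_rot: [71.3, 85.5, -21.4]
force: [-12.7, 5.5, 16.5]
opening: 0.171
```

```bash
python3 st.py 596.5 -209 80 -93
```

```text
t 10.2833 tcp [ 599.1 -209.2   80.7] xdir [ 0.072 -0.028 -0.997] jaw -92.77 j [ -0.3   5.5  -8.3   1.7 -72.1  87.1] F [-12.71   5.54  16.51] M [ 2.272  3.918 -0.019] op 0.171
delta tool [ 0.5 -2.7 -0.1]
yaw(cw+) 0.23
```

Call:
apply_moves --rows '[{"jaw": 1,"dx": -3,"dy": 0.2,"dz": 0,"yaw": 0},{"jaw": 1,"dx": -4,"dy": 0.3,"dz": 0,"yaw": 0}]'

```text
t: 10.45
ee_pos: [598.8, -208.3, 87.0]
tcp_rot: [72.3, 85.6, -20.5]
force: [2.1, 0.7, -5.2]
opening: 0.169
```

```bash
python3 st.py 597.5 -209 95 -93
```

```text
t 10.45 tcp [ 598.8 -208.3   87. ] xdir [ 0.072 -0.027 -0.997] jaw -92.77 j [ -0.3   5.2  -7.9   1.6 -72.8  87.1] F [ 2.13  0.67 -5.22] M [ 0.401 -0.372 -0.005] op 0.169
delta tool [-8.1 -0.6  1. ]
yaw(cw+) 0.23
```

Call:
apply_moves --rows '[{"jaw": 1,"dx": -6,"dy": 0,"dz": 0,"yaw": 0},{"jaw": 1,"dx": -8,"dy": 0,"dz": 0,"yaw": 0}]'

```text
t: 10.62
ee_pos: [598.1, -207.7, 97.6]
tcp_rot: [72.9, 85.7, -19.8]
force: [7.1, -1.9, -5.9]
opening: 0.172
```

```bash
python3 st.py 597.5 -209 115 -93;  python3 - <<'E'
from h import *
import cv2
s=imaging.get_image("side")
cv2.imwrite("pics/s10.png",cv2.resize(s[150:260,330:450],None,fx=5,fy=5,interpolation=cv2.INTER_CUBIC))
E
```

```text
t 10.6167 tcp [ 598.1 -207.7   97.6] xdir [ 0.071 -0.026 -0.997] jaw -92.79 j [ -0.2   4.8  -7.1   1.5 -74.   87.1] F [ 7.13 -1.88 -5.85] M [-0.692 -2.104 -0.02 ] op 0.172
delta tool [-17.4   0.7   1.7]
yaw(cw+) 0.21
```

View pics/s10.png

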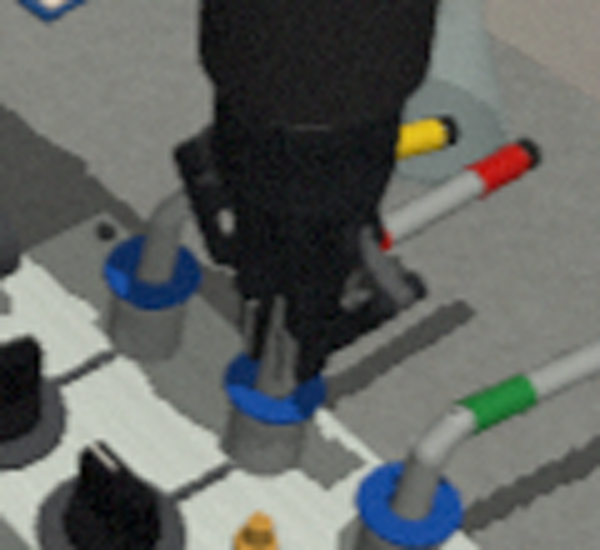

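Call:
apply_moves --rows '[{"jaw": 1,"dx": -7,"dy": 1.2,"dz": 0.8,"yaw": 0},{"jaw": 1,"dx": -8,"dy": 0.7,"dz": 0.2,"yaw": 0}]'

```text
t: 10.83
ee_pos: [598.8, -208.6, 113.3]
tcp_rot: [72.5, 85.7, -20.3]
force: [2.3, -0.5, -1.6]
opening: 0.171
```

```bash
python3 st.py 598.5 -208.5 135 -93
```

```text
t 10.8333 tcp [ 598.8 -208.6  113.3] xdir [ 0.07  -0.026 -0.997] jaw -92.79 j [ -0.3   4.6  -5.7   1.5 -75.7  87.2] F [ 2.26 -0.54 -1.61] M [ 0.206 -0.204  0.022] op 0.171
delta tool [-21.7   1.3   0.4]
yaw(cw+) 0.21
```

Drawing smoothly. I'll keep going until it is clear (total lift > 50 mm, then high).

Call:
apply_moves --rows '[{"jaw": 1,"dx": -8,"dy": 0.6,"dz": 0.2,"yaw": 0},{"jaw": 1,"dx": -8,"dy": 0.6,"dz": 0.2,"yaw": 0},{"jaw": 1,"dx": -8,"dy": 0.6,"dz": 0.2,"yaw": 0}]'

```text
t: 11.08
ee_pos: [598.0, -209.0, 139.3]
tcp_rot: [71.5, 85.9, -21.3]
force: [0.4, 0.7, -0.9]
opening: 0.167
```

```bash
python3 st.py 598.5 -208.5 215 -93
```

```text
t 11.0833 tcp [ 598.  -209.   139.3] xdir [ 0.067 -0.026 -0.997] jaw -92.81 j [ -0.3   4.1  -3.5   1.5 -78.6  87.3] F [ 0.42  0.75 -0.88] M [0.056 0.246 0.005] op 0.167
delta tool [-75.5   5.6   1.2]
yaw(cw+) 0.19
```

Call:
apply_moves --rows '[{"jaw": 1,"dx": -12,"dy": 1,"dz": 0.2,"yaw": 0},{"jaw": 1,"dx": -15,"dy": 1,"dz": 0.2,"yaw": 0},{"jaw": 1,"dx": -15,"dy": 1,"dz": 0.2,"yaw": 0},{"jaw": 1,"dx": -15,"dy": 1,"dz": 0.2,"yaw": 0},{"jaw": 1,"dx": -10,"dy": 1,"dz": 0.2,"yaw": 0},{"jaw": 1,"dx": -5,"dy": 0,"dz": 0,"yaw": 0}]'

```text
t: 11.58
ee_pos: [597.1, -209.3, 221.6]
tcp_rot: [70.4, 85.8, -22.4]
force: [-0.2, -0.3, -1.1]
opening: 0.168
```

```bash
python3 st.py 470 222 215 -93.5;  python3 - <<'E'
from h import *
import cv2
s=imaging.get_image("side"); cv2.imwrite("pics/s11.png",s[60:340,200:560].repeat(2,0).repeat(2,1))
cv2.imwrite("pics/t11.png",imaging.get_image("top"))
E
```

```text
t 11.5833 tcp [ 597.1 -209.3  221.6] xdir [ 0.068 -0.028 -0.997] jaw -92.86 j [ -0.3   3.4   4.3   1.6 -87.   87.5] F [-0.15 -0.35 -1.14] M [ 0.051  0.269 -0.061] op 0.168
delta tool [ -14.1 -147.8 -424.5]
yaw(cw+) 0.64
```

View pics/s11.png

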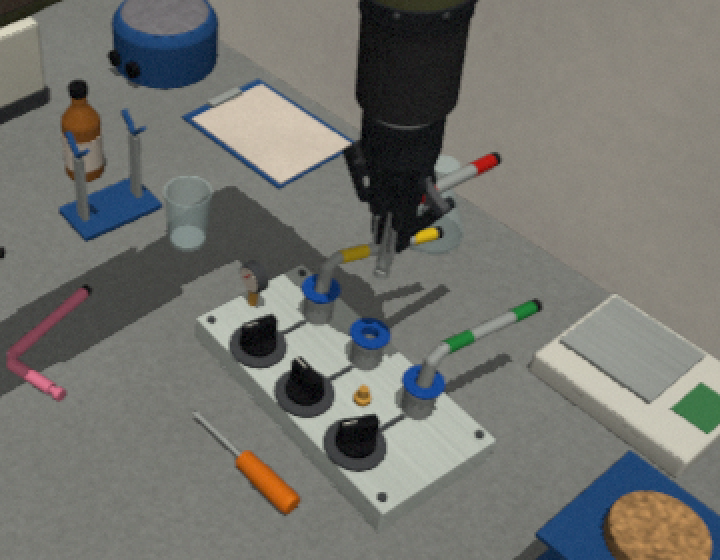

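```bash
python3 - <<'E'
from h import *
for n,off in (("top",[150,140]),("side",[215,95])):
  for p in ([546,221.5,-.06],[544.3,222.8,-.069],[546.9,220,-.044]):
    u=proj(n,place(p,[[43,0,118],[-43,0,118],[43,22.5,143],[43,-22.5,143],[-43,22.5,143],[-43,-22.5,143]])); print(n,p,((u-off)*6).round(0).tolist())
E
```

```text
top [546, 221.5, -0.06] [[306.0, 117.0], [291.0, 306.0], [246.0, 103.0], [347.0, 109.0], [231.0, 296.0], [333.0, 303.0]]
top [544.3, 222.8, -0.069] [[304.0, 120.0], [287.0, 310.0], [244.0, 107.0], [345.0, 114.0], [227.0, 299.0], [329.0, 307.0]]
top [546.9, 220, -0.044] [[308.0, 114.0], [296.0, 304.0], [247.0, 102.0], [349.0, 107.0], [236.0, 295.0], [338.0, 300.0]]
side [546, 221.5, -0.06] [[305.0, 191.0], [140.0, 262.0], [275.0, 120.0], [332.0, 170.0], [108.0, 189.0], [164.0, 242.0]]
side [544.3, 222.8, -0.069] [[301.0, 191.0], [134.0, 261.0], [271.0, 120.0], [328.0, 170.0], [103.0, 189.0], [158.0, 242.0]]
side [546.9, 220, -0.044] [[308.0, 191.0], [144.0, 263.0], [277.0, 120.0], [336.0, 169.0], [112.0, 191.0], [169.0, 243.0]]
```

View pics/t11.png

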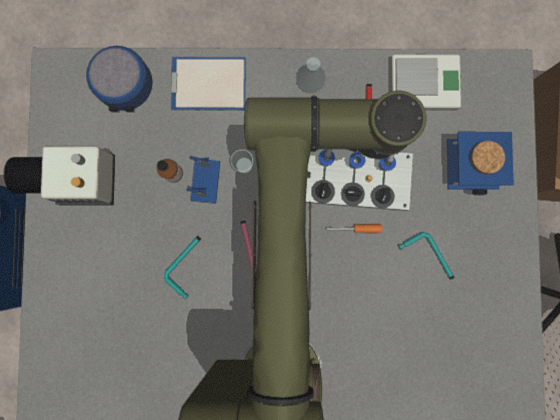

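```bash
cat > fit2.py <<'E'
from h import *
import re
src=open('fit.py').read().split('for name')[0]; exec(src)
Lt2=Lr+[[43,22.5,143],[43,-22.5,143],[-43,22.5,143],[-43,-22.5,143]]
rt2=np.r_[rt,Tr([(240,104),(352,114),(223,293),(334,297)])]
Ls2=Lr+[[43,22.5,143],[43,-22.5,143],[-43,22.5,143],[-43,-22.5,143],[43,0,118],[-43,0,118]]
rs2=np.r_[rs,Sr([(283,122),(340,175),(118,188),(170,243),(316,189),(148,257)])]
M=[555.6,-205.3,-.083]
def f(q):
    r=q[:3]; ct,cr,dt,dr=q[3:6],q[6:9],q[9:12],q[12:15]
    P=lambda n,L,p,t,w:(proj(n,place(p,L),t,w)).ravel()
    m=q[15:18]
    return np.r_[P("top",Lt2,r,ct,cr)-rt2.ravel(),P("side",Ls2,r,dt,dr)-rs2.ravel(),
      P("top",L,m,ct,cr)-ut.ravel(),P("side",Ls,m,dt,dr)-us.ravel(),
      np.r_[ct,dt]/2, np.r_[cr,dr]/.002, (m-np.array(M))/[.7,.7,.02]]
q0=np.r_[546,221,-.06,np.zeros(12),M]
s=least_squares(f,q0,x_scale=np.r_[1,1,.01,[1]*3,[.01]*3,[1]*3,[.01]*3,1,1,.01])
print(s.x.round(4)); n=len(rt2);k=n+len(rs2); r=s.fun[:2*k].reshape(-1,2); print(r.round(2).tolist())
cov=np.linalg.inv(s.jac.T@s.jac); print("sd",np.sqrt(np.diag(cov))[:3])
E
python3 fit2.py
```

```text
[ 5.474875e+02  2.216915e+02 -6.590000e-02  4.307000e-01 -2.693000e-01
  2.624000e-01  1.000000e-03  4.000000e-04  3.000000e-04 -8.655000e-01
 -1.193000e-01  8.039000e-01  5.000000e-04 -7.000000e-04 -3.000000e-04
  5.556533e+02 -2.052524e+02 -8.410000e-02]
[[-0.19, -1.5], [0.1, -0.42], [-0.05, 0.34], [0.57, -0.06], [0.67, -0.03], [-1.07, -0.54], [0.82, 0.62], [-0.67, 1.11], [2.48, -0.88], [0.34, -0.35], [-0.96, 0.48], [-0.09, 0.2], [-0.15, -0.24], [-0.19, -0.71], [-0.53, 0.24], [-0.05, -0.12], [-0.67, 0.43], [-0.32, 0.83]]
sd [1.31739647 1.35825373 0.01224142]
```

Call:
apply_moves --rows '[{"jaw": 1,"dx": 0,"dy": -4,"dz": -12,"yaw": 0},{"jaw": 1,"dx": 0,"dy": -7,"dz": -20,"yaw": 0},{"jaw": 1,"dx": 0,"dy": -9,"dz": -26,"yaw": 0},{"jaw": 1,"dx": 0,"dy": -9,"dz": -26,"yaw": 0},{"jaw": 1,"dx": 0,"dy": -9,"dz": -26,"yaw": 0},{"jaw": 1,"dx": 0,"dy": -9,"dz": -26,"yaw": 0},{"jaw": 1,"dx": 0,"dy": -9,"dz": -26,"yaw": 0},{"jaw": 1,"dx": 0,"dy": -9,"dz": -26,"yaw": 0}]'

```text
t: 12.35
ee_pos: [535.3, -12.5, 201.0]
tcp_rot: [65.3, 86.6, -27.9]
force: [-0.1, -0.1, -0.9]
opening: 0.167
```

```bash
python3 st.py 475.8 225.7 215 -93.5
```

```text
t 12.35 tcp [535.3 -12.5 201. ] xdir [ 0.053 -0.028 -0.998] jaw -93.32 j [ 22.  -10.5 -11.5   2.6 -86.9  64.6] F [-0.09 -0.07 -0.89] M [0.178 0.101 0.036] op 0.167
delta tool [ -23.8  -72.  -233.9]
yaw(cw+) 0.18
```

Call:
apply_moves --rows '[{"jaw": 1,"dx": -5,"dy": -8,"dz": -26,"yaw": 0},{"jaw": 1,"dx": -5,"dy": -8,"dz": -26,"yaw": 0},{"jaw": 1,"dx": -5,"dy": -8,"dz": -26,"yaw": 0},{"jaw": 1,"dx": -5,"dy": -8,"dz": -26,"yaw": 0},{"jaw": 1,"dx": -3,"dy": -8,"dz": -26,"yaw": 0},{"jaw": 1,"dx": -3,"dy": -8,"dz": -24,"yaw": 0},{"jaw": 1,"dx": 0,"dy": -5,"dz": -18,"yaw": 0},{"jaw": 1,"dx": 0,"dy": -3,"dz": -10,"yaw": 0}]'

```text
t: 13.02
ee_pos: [477.0, 185.9, 209.9]
tcp_rot: [55.7, 87.1, -37.3]
force: [0.2, -1.0, -1.1]
opening: 0.17
```

```bash
python3 st.py 475.8 225.7 215 -93.5
```

```text
t 13.0167 tcp [477.  185.9 209.9] xdir [ 0.04  -0.03  -0.999] jaw -93.0 j [ 45.9 -12.7 -12.5   2.9 -89.9  41.1] F [ 0.25 -0.97 -1.1 ] M [ 0.017  0.144 -0.028] op 0.17
delta tool [ -6.4  -3.  -39.5]
yaw(cw+) 0.5
```

Call:
apply_moves --rows '[{"jaw": 1,"dx": 0,"dy": -1,"dz": -18,"yaw": 0.5},{"jaw": 1,"dx": 0,"dy": -1,"dz": -12,"yaw": 0},{"jaw": 1,"dx": 0,"dy": 0,"dz": -5,"yaw": 0},{"jaw": 1,"dx": 0,"dy": 0,"dz": 0,"yaw": 0}]'

```text
t: 13.35
ee_pos: [474.4, 224.0, 205.5]
tcp_rot: [50.7, 87.2, -42.6]
force: [-0.5, -0.2, -1.6]
opening: 0.173
```

```bash
python3 st.py 475 225.7 160 -93.5;  python3 - <<'E'
from h import *
import cv2
s=imaging.get_image("side"); cv2.imwrite("pics/s12.png",cv2.resize(s[20:200,170:350],None,fx=3.3,fy=3.3,interpolation=cv2.INTER_CUBIC))
t=imaging.get_image("top");cv2.imwrite("pics/t12.png",cv2.resize(t[90:230,130:290],None,fx=4,fy=4,interpolation=cv2.INTER_CUBIC))
E
```

```text
t 13.35 tcp [474.4 224.  205.5] xdir [ 0.036 -0.033 -0.999] jaw -93.29 j [ 49.3 -10.3 -10.8   2.8 -89.6  37.5] F [-0.46 -0.25 -1.6 ] M [ 0.075  0.125 -0.037] op 0.173
delta tool [45.4 -1.2 -3.1]
yaw(cw+) 0.21
```

View pics/s12.png

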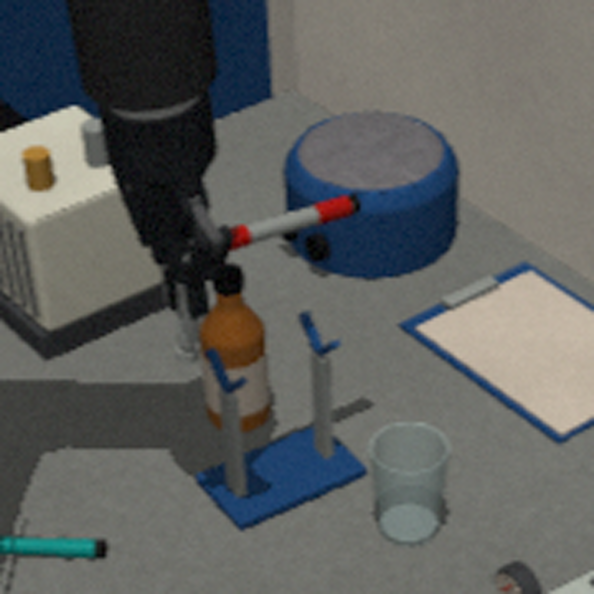

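View pics/t12.png

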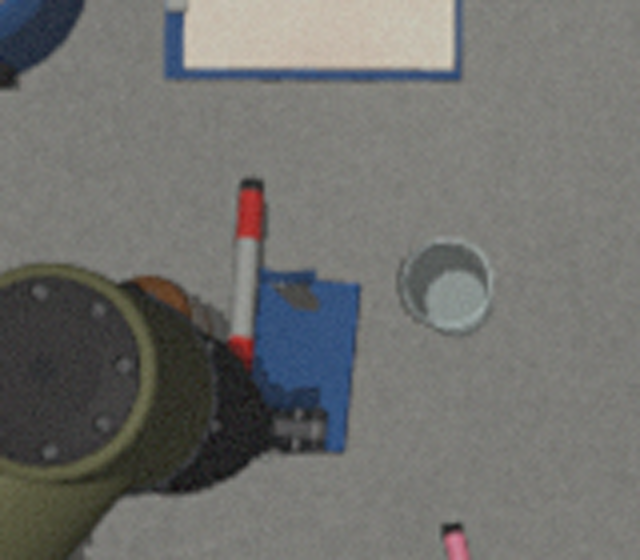

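```bash
cat >> fit2.py <<'E'
CT,CR,DT,DR=s.x[3:6],s.x[6:9],s.x[9:12],s.x[12:15]
def pt(P):return proj("top",P,CT,CR)
def ps(P):return proj("side",P,DT,DR)
E
python3 - <<'E'
import io,contextlib
with contextlib.redirect_stdout(io.StringIO()): exec(open('fit2.py').read())
# triangulate leg end cap and sleeve
obs=np.array([252/4+130,183/4+90, 353/3.3+170,203/3.3+20])
f=lambda P:np.r_[pt(P)[0],ps(P)[0]]-obs
r=least_squares(f,[620,217,255]);print("end",r.x.round(1),r.fun.round(2))
# near sleeve's visible? far sleeve inner edge
obs=np.array([249/4+130,237/4+90, 322/3.3+170,213/3.3+20])
r=least_squares(f,[590,217,255]);print("far sleeve inner edge",r.x.round(1),r.fun.round(2))
obs=np.array([242.5/4+130,338/4+90, 246/3.3+170,236/3.3+20])
r=least_squares(f,[590,217,255]);print("near sleeve outer edge",r.x.round(1),r.fun.round(2))
E
```

```text
end [626.6 218.  242.6] [-0.07  0.1   0.12 -0.01]
far sleeve inner edge [593.8 217.3 247.1] [ 0.41 -0.62 -0.75  0.09]
near sleeve outer edge [528.9 220.4 252.6] [-0.06  0.1   0.12 -0.01]
```

Call:
apply_moves --rows '[{"jaw": 1,"dx": 10,"dy": -2,"dz": -2,"yaw": 1},{"jaw": 1,"dx": 20,"dy": -1,"dz": 0,"yaw": 0.5},{"jaw": 1,"dx": 20,"dy": -1,"dz": 0,"yaw": 0},{"jaw": 1,"dx": 15,"dy": -1,"dz": 0,"yaw": 0},{"jaw": 1,"dx": 10,"dy": 0,"dz": 0,"yaw": 0},{"jaw": 1,"dx": 5,"dy": 0,"dz": 0,"yaw": 0}]'

```text
t: 13.95
ee_pos: [473.9, 219.1, 122.0]
tcp_rot: [57.7, 87.2, -37.8]
force: [-1.4, -0.5, -1.2]
opening: 0.172
```

```bash
python3 st.py 472 226 100 -94.5;  python3 - <<'E'
from h import *
import cv2
s=imaging.get_image("side"); cv2.imwrite("pics/s13.png",cv2.resize(s[70:190,200:320],None,fx=5,fy=5,interpolation=cv2.INTER_CUBIC))
t=imaging.get_image("top");cv2.imwrite("pics/t13.png",cv2.resize(t[90:230,130:290],None,fx=4,fy=4,interpolation=cv2.INTER_CUBIC))
E
```

```text
t 13.95 tcp [473.9 219.1 122. ] xdir [ 0.039 -0.03  -0.999] jaw -95.53 j [ 48.9 -10.1 -19.4   2.9 -80.6  35.1] F [-1.36 -0.46 -1.23] M [ 0.055  0.213 -0.008] op 0.172
delta tool [21.7 -3.5 -7.3]
yaw(cw+) -1.03
```

View pics/s13.png

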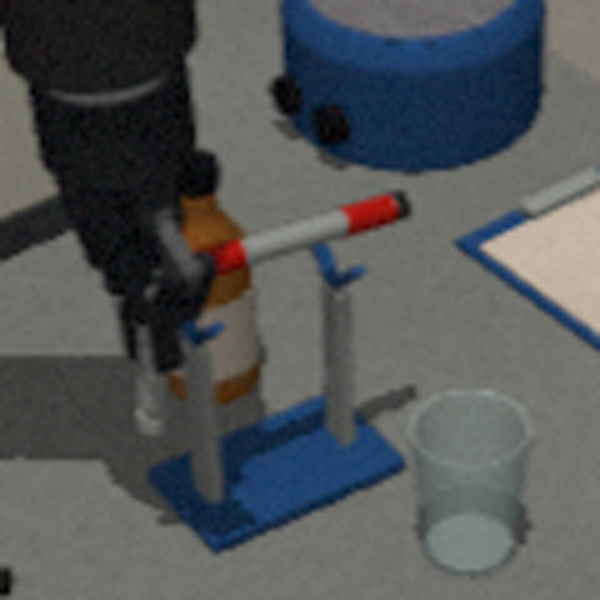

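View pics/t13.png

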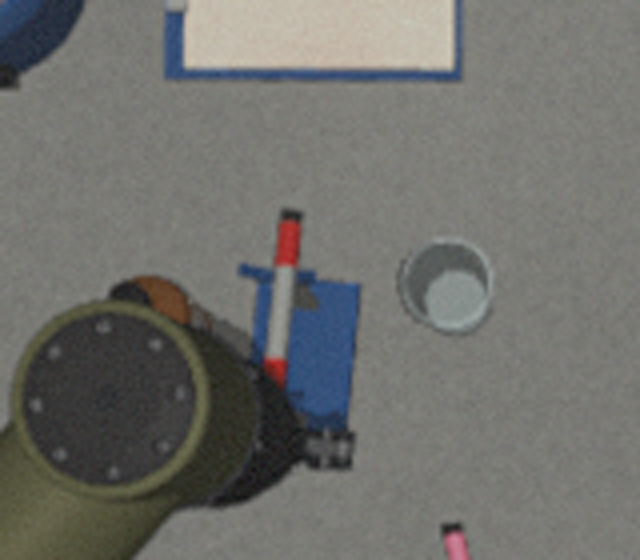

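Call:
apply_moves --rows '[{"jaw": 1,"dx": 0,"dy": -2,"dz": -6,"yaw": -0.8},{"jaw": 1,"dx": 6,"dy": -1,"dz": -2,"yaw": 0},{"jaw": 1,"dx": 5,"dy": 0,"dz": 0,"yaw": 0},{"jaw": 1,"dx": 2,"dy": 0,"dz": 0,"yaw": 0}]'

```text
t: 14.38
ee_pos: [473.9, 228.9, 112.3]
tcp_rot: [63.4, 87.0, -31.2]
force: [0.2, -0.9, -1.3]
opening: 0.167
```

```bash
python3 st.py 472 226 90 -94.5;  python3 - <<'E'
from h import *
import cv2
s=imaging.get_image("side"); cv2.imwrite("pics/s14.png",cv2.resize(s[70:190,200:320],None,fx=5,fy=5,interpolation=cv2.INTER_CUBIC))
t=imaging.get_image("top");cv2.imwrite("pics/t14.png",cv2.resize(t[130:220,170:260],None,fx=6,fy=6,interpolation=cv2.INTER_CUBIC))
E
```

```text
t 14.3833 tcp [473.9 228.9 112.3] xdir [ 0.044 -0.027 -0.999] jaw -94.66 j [ 49.8  -9.5 -19.9   3.  -79.1  35. ] F [ 0.23 -0.94 -1.28] M [0.09  0.191 0.023] op 0.167
delta tool [22.2 -2.7  2.5]
yaw(cw+) -0.16
```

View pics/s14.png

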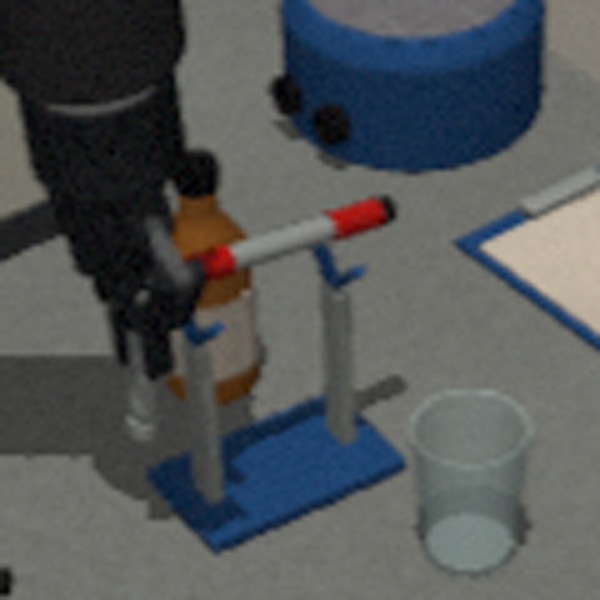

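View pics/t14.png

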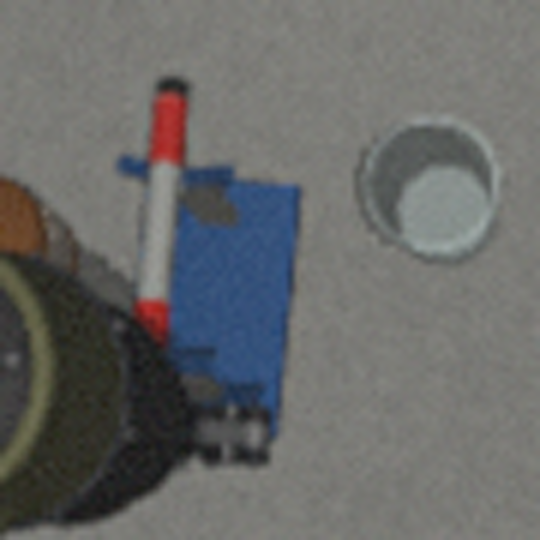

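```bash
python3 - <<'E'
import io,contextlib
with contextlib.redirect_stdout(io.StringIO()): exec(open('fit2.py').read())
f=lambda P:np.r_[pt(P)[0],ps(P)[0]]-obs
obs=np.array([172.5/6+170,80/6+130, 389/5+200,208/5+70])
r=least_squares(f,[620,217,155]);print("end",r.x.round(1),r.fun.round(2))
obs=np.array([152/6+170,302/6+130, 233/5+200,260/5+70])
r=least_squares(f,[590,217,155]);print("near sleeve outer edge",r.x.round(1),r.fun.round(2))
obs=np.array([168/6+170,161/6+130, 332/5+200,226/5+70])
r=least_squares(f,[590,217,155]);print("far sleeve inner edge",r.x.round(1),r.fun.round(2))
print(place(s.x[:3],[[75,0,128],[-75,0,128]]))
E
```

```text
end [627.9 219.3 150. ] [-0.01  0.01  0.01 -0.  ]
near sleeve outer edge [529.2 224.4 159.4] [ 0.27 -0.42 -0.49  0.05]
far sleeve inner edge [590.8 219.9 155.1] [-0.02  0.04  0.04 -0.  ]
[[622.32475723 216.75409567 128.        ]
 [472.65014736 226.62886958 128.        ]]
```

Call:
apply_moves --rows '[{"jaw": 1,"dx": 5,"dy": -4,"dz": 2.5,"yaw": 0},{"jaw": 1,"dx": 8,"dy": -1,"dz": 0.5,"yaw": 0},{"jaw": 1,"dx": 5,"dy": -0.5,"dz": 0,"yaw": 0},{"jaw": 1,"dx": 2,"dy": 0,"dz": 0,"yaw": 0}]'

```text
t: 14.82
ee_pos: [468.8, 225.5, 91.2]
tcp_rot: [64.7, 87.0, -30.0]
force: [1.0, 0.6, -0.4]
opening: 0.174
```

```bash
python3 st.py 470 226.4 82 -94.5;  python3 - <<'E'
from h import *
import cv2
s=imaging.get_image("side"); cv2.imwrite("pics/s15.png",cv2.resize(s[70:190,200:320],None,fx=5,fy=5,interpolation=cv2.INTER_CUBIC))
t=imaging.get_image("top");cv2.imwrite("pics/t15.png",cv2.resize(t[130:220,170:260],None,fx=6,fy=6,interpolation=cv2.INTER_CUBIC))
E
```

```text
t 14.8167 tcp [468.8 225.5  91.2] xdir [ 0.045 -0.026 -0.999] jaw -94.68 j [ 50.  -10.  -22.6   3.  -76.9  34.7] F [ 0.97  0.55 -0.44] M [ 0.155 -0.059  0.069] op 0.174
delta tool [ 9.2  0.7 -1.2]
yaw(cw+) -0.18
```

View pics/s15.png

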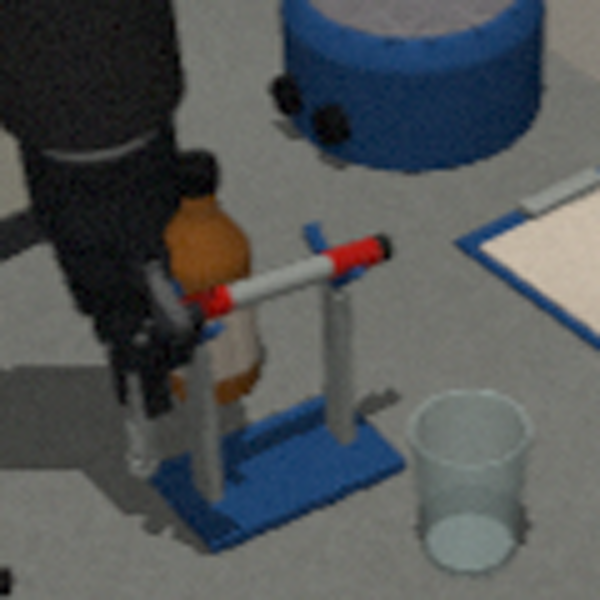

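View pics/t15.png

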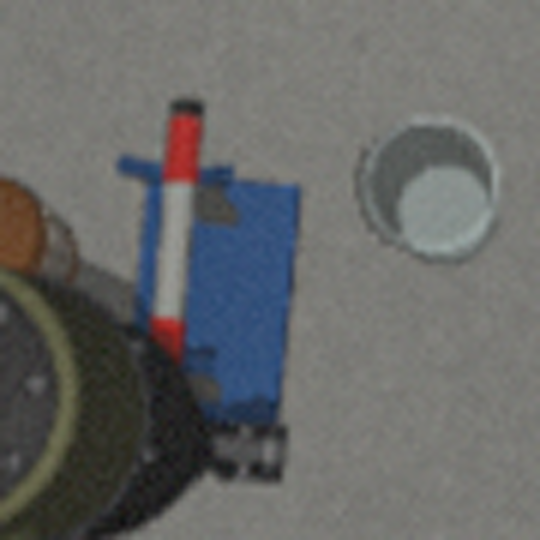

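Call:
apply_moves --rows '[{"jaw": 1,"dx": 2.5,"dy": 0.5,"dz": -1,"yaw": 0},{"jaw": 1,"dx": 2.5,"dy": 0,"dz": 0,"yaw": 0}]'

```text
t: 15.08
ee_pos: [470.5, 226.7, 87.8]
tcp_rot: [66.3, 86.9, -28.3]
force: [-4.3, -0.7, 3.7]
opening: 0.169
```

```bash
python3 st.py 470 226.4 80 -94.5
```

```text
t 15.0833 tcp [470.5 226.7  87.8] xdir [ 0.047 -0.026 -0.999] jaw -94.67 j [ 50.   -9.7 -22.7   3.1 -76.4  34.7] F [-4.33 -0.74  3.75] M [-0.118  0.626 -0.138] op 0.169
delta tool [ 7.8 -0.9  0.2]
yaw(cw+) -0.17
```

Call:
apply_moves --rows '[{"jaw": 1,"dx": 2,"dy": 0,"dz": 0,"yaw": 0}]'

```text
t: 15.17
ee_pos: [471.1, 226.8, 86.7]
tcp_rot: [67.3, 86.9, -27.3]
force: [-5.4, -0.8, 6.1]
opening: 0.169
```

```bash
python3 st.py 470 226.4 80 -94.5
```

```text
t 15.1667 tcp [471.1 226.8  86.7] xdir [ 0.049 -0.025 -0.998] jaw -94.67 j [ 50.   -9.6 -22.8   3.2 -76.1  34.7] F [-5.44 -0.75  6.08] M [-0.277  0.948 -0.166] op 0.169
delta tool [ 6.6 -1.4  0.4]
yaw(cw+) -0.17
```

Far notch contact has started (Fz 6 N). I'll lower a bit more so the leg levels, then release.

Call:
apply_moves --rows '[{"jaw": 1,"dx": 2,"dy": -0.7,"dz": 0,"yaw": 0},{"jaw": 1,"dx": 2,"dy": -0.5,"dz": 0,"yaw": 0}]'

```text
t: 15.33
ee_pos: [471.6, 227.5, 84.3]
tcp_rot: [70.8, 86.7, -23.8]
force: [-1.3, -0.7, 4.1]
opening: 0.168
```

```bash
python3 st.py 470 226.4 80 -94.5;  python3 - <<'E'
from h import *
import cv2
s=imaging.get_image("side"); cv2.imwrite("pics/s16.png",cv2.resize(s[70:190,200:320],None,fx=5,fy=5,interpolation=cv2.INTER_CUBIC))
E
```

```text
t 15.3333 tcp [471.6 227.5  84.3] xdir [ 0.053 -0.023 -0.998] jaw -94.65 j [ 50.   -9.7 -23.1   3.3 -75.6  34.5] F [-1.27 -0.74  4.07] M [-0.061 -0.117 -0.097] op 0.168
delta tool [ 4.2 -1.8  1.2]
yaw(cw+) -0.15
```

View pics/s16.png

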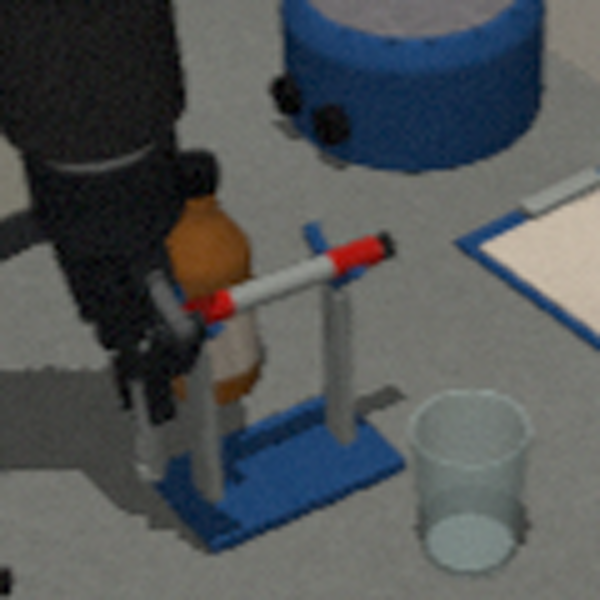

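Call:
apply_moves --rows '[{"jaw": 1,"dx": 2,"dy": -0.7,"dz": 0.3,"yaw": 0},{"jaw": 1,"dx": 2,"dy": -0.5,"dz": 0,"yaw": 0}]'

```text
t: 15.55
ee_pos: [472.0, 227.8, 82.0]
tcp_rot: [73.7, 86.5, -20.9]
force: [2.1, -0.9, 2.8]
opening: 0.167
```

```bash
python3 st.py 470 226.4 80 -94.5
```

```text
t 15.55 tcp [472.  227.8  82. ] xdir [ 0.057 -0.022 -0.998] jaw -94.64 j [ 50.1  -9.8 -23.5   3.4 -75.1  34.4] F [ 2.06 -0.88  2.78] M [-0.222 -0.767 -0.104] op 0.167
delta tool [ 1.9 -2.   1.5]
yaw(cw+) -0.14
```

Call:
apply_moves --rows '[{"jaw": 1,"dx": 2,"dy": -0.7,"dz": 0.3,"yaw": 0},{"jaw": 1,"dx": 2,"dy": -0.5,"dz": 0,"yaw": 0}]'

```text
t: 15.72
ee_pos: [472.6, 228.0, 79.6]
tcp_rot: [76.5, 86.3, -18.1]
force: [-3.7, -0.3, 9.8]
opening: 0.17
```

```bash
python3 st.py 470 226.4 80 -94.5
```

```text
t 15.7167 tcp [472.6 228.   79.6] xdir [ 0.061 -0.02  -0.998] jaw -94.62 j [ 50.2  -9.8 -23.9   3.6 -74.6  34.3] F [-3.7  -0.28  9.83] M [-0.022  0.151 -0.121] op 0.17
delta tool [-0.5 -2.4  1.8]
yaw(cw+) -0.12
```

```bash
cat > look.py <<'E'
from h import *
import cv2,sys
k=sys.argv[1]
s=imaging.get_image("side"); a=cv2.resize(s[70:190,200:320],None,fx=3.3,fy=3.3,interpolation=cv2.INTER_CUBIC)
t=imaging.get_image("top");b=cv2.resize(t[130:220,170:260],None,fx=4.4,fy=4.4,interpolation=cv2.INTER_CUBIC)
cv2.imwrite(f"pics/c{k}.png",np.hstack([a[:396],b[:396]]))
cv2.imwrite(f"pics/sf{k}.png",s);cv2.imwrite(f"pics/tf{k}.png",t)
E
python3 look.py 17
```

```text
(no output)
```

View pics/c17.png

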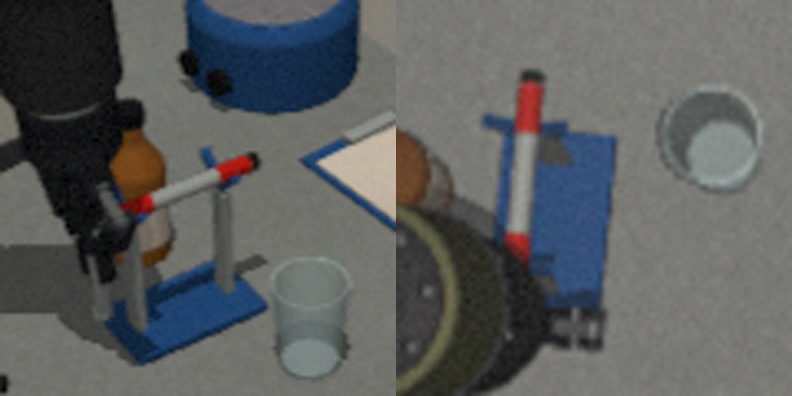

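```bash
python3 - <<'E'
import io,contextlib
with contextlib.redirect_stdout(io.StringIO()): exec(open('fit2.py').read())
P=place(s.x[:3],[75,0,128]); print(pt(P),"obs 200.7 147"); print(ps(P),"obs",255/3.3+200,160/3.3+70)
E
```

```text
[[201.03099437 147.16050851]] obs 200.7 147
[[276.87967587 119.6568925 ]] obs 277.27272727272725 118.48484848484848
```

Within about 1 px of the target. I'll release gently.

Call:
apply_moves --rows '[{"jaw": 0.55,"dx": 0,"dy": 0,"dz": 0,"yaw": 0},{"jaw": 0.45,"dx": 0,"dy": 0,"dz": 0,"yaw": 0},{"jaw": 0.3,"dx": 0,"dy": 0,"dz": 0,"yaw": 0},{"jaw": 0.1,"dx": 0,"dy": 0,"dz": 0,"yaw": 0},{"jaw": 0,"dx": 0,"dy": 0,"dz": 0,"yaw": 0}]'

```text
t: 16.23
ee_pos: [469.7, 227.1, 75.7]
tcp_rot: [72.1, 86.7, -22.6]
force: [0.5, -0.7, -0.7]
opening: 0.5
```

```bash
python3 st.py 472 228 200 -94.5; python3 look.py 18
```

```text
t 16.2333 tcp [469.7 227.1  75.7] xdir [ 0.054 -0.022 -0.998] jaw -94.65 j [ 50.2  -9.7 -24.1   3.3 -74.6  34.3] F [ 0.48 -0.66 -0.73] M [0.085 0.186 0.038] op 0.5
delta tool [-124.     9.1    1.2]
yaw(cw+) -0.15
```

View pics/c18.png

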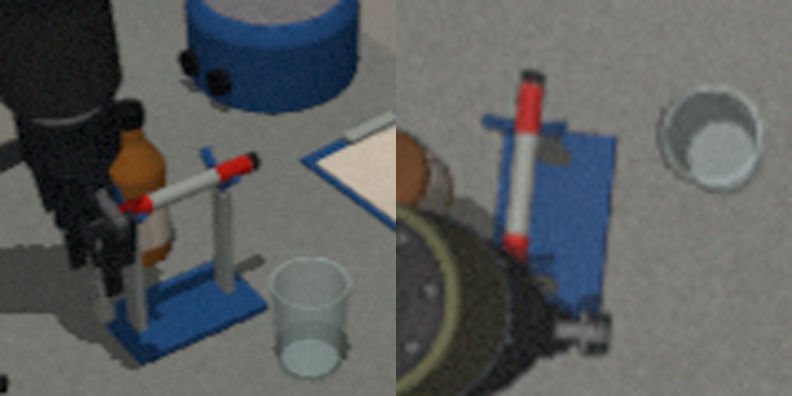

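Call:
apply_moves --rows '[{"jaw": -0.1,"dx": -6,"dy": 0,"dz": 0,"yaw": 0},{"jaw": -0.1,"dx": -12,"dy": 0.5,"dz": 0,"yaw": 0},{"jaw": -0.1,"dx": -15,"dy": 0.5,"dz": 0,"yaw": 0},{"jaw": -0.1,"dx": -20,"dy": 0,"dz": 0,"yaw": 0},{"jaw": -0.1,"dx": -25,"dy": 0,"dz": 0,"yaw": 0},{"jaw": -0.1,"dx": -25,"dy": 0,"dz": 0,"yaw": 0},{"jaw": -0.1,"dx": -20,"dy": 0,"dz": 0,"yaw": 0},{"jaw": -0.1,"dx": -10,"dy": 0,"dz": 0,"yaw": 0}]'

```text
t: 17.0
ee_pos: [462.4, 228.6, 217.7]
tcp_rot: [68.8, 86.7, -25.9]
force: [0.3, 0.8, -0.1]
opening: 0.549
```

Call:
apply_moves --rows '[{"jaw": -0.1,"dx": -5,"dy": -20,"dz": 0,"yaw": 0},{"jaw": -0.1,"dx": 0,"dy": -25,"dz": 0,"yaw": 0},{"jaw": -0.1,"dx": 0,"dy": -20,"dz": 0,"yaw": 0},{"jaw": -0.1,"dx": 0,"dy": -10,"dz": 0,"yaw": 0},{"jaw": -0.1,"dx": 0,"dy": 0,"dz": 0,"yaw": 0},{"jaw": -0.1,"dx": 0,"dy": 0,"dz": 0,"yaw": 0}]'

```text
t: 17.5
ee_pos: [386.0, 235.4, 226.1]
tcp_rot: [77.8, 86.5, -16.9]
force: [0.6, -1.2, 0.4]
opening: 0.548
```

```bash
python3 st.py; python3 look.py 19; python3 - <<'E'
import cv2,numpy as np
t=cv2.imread("pics/tf19.png");s=cv2.imread("pics/sf19.png")
cv2.imwrite("pics/m19.png",np.hstack([cv2.resize(t[140:220,290:420],(585,360),interpolation=cv2.INTER_CUBIC)[:, :400] if 0 else cv2.resize(t[140:220,290:420],(420,258),interpolation=cv2.INTER_CUBIC),cv2.resize(s[165:325,290:480],(306,258),interpolation=cv2.INTER_CUBIC)]))
a=t[178:212,335:370].astype(float); cv2.imwrite("pics/k19.png",cv2.resize(np.clip(255*(np.clip(a,0,110)/110)**.6,0,255).astype(np.uint8),None,fx=12,fy=12,interpolation=cv2.INTER_CUBIC))
E
```

```text
t 17.5 tcp [386.  235.4 226.1] xdir [ 0.058 -0.018 -0.998] jaw -94.76 j [ 60.  -23.1 -19.1   3.4 -93.3  25.5] F [ 0.61 -1.19  0.41] M [0.025 0.152 0.015] op 0.548
```

View pics/c19.png

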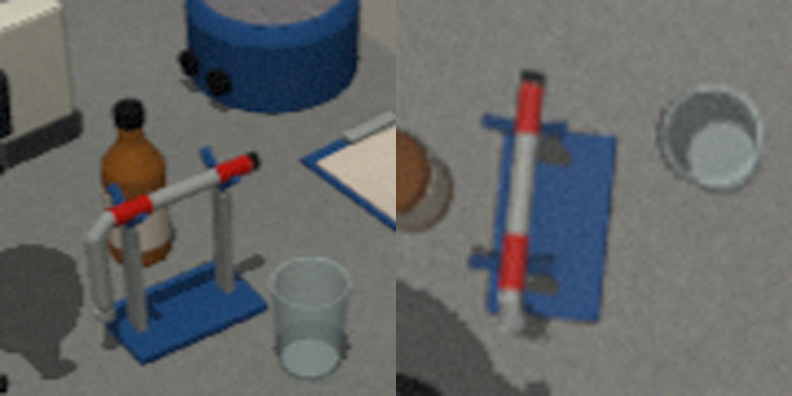

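View pics/m19.png

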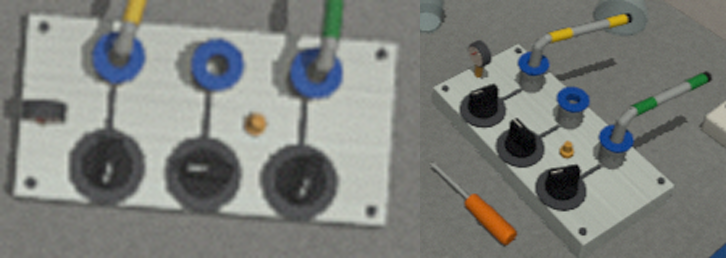

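View pics/k19.png

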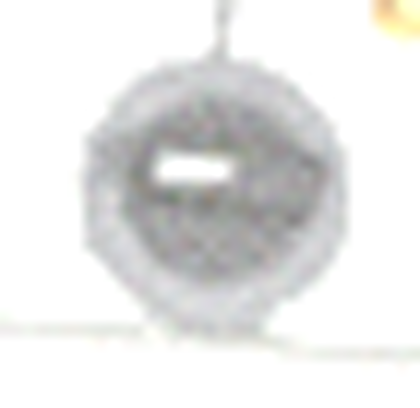

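```bash
python3 -c "
from bench import arm
print(arm.job_done())"
```

```text
the job is handed in; nothing more can be done
None
```

The red tube is off the manifold and hanging on the rest. The job was handed in at about 17.6 s, with the arm clear of everything.

1. **Valve 1:** I turned it clockwise until it met its stop, where the moment rose from about 0.1 to 2.5 N m. I let go while the jaws were still turned slightly past the stop.
2. **Collet ring:** I pressed it down with the fingertips until it bottomed, at about 20 N. I gripped the tube, found the press had eased to about 7 N, loosened and pressed again to about 22 N, then gripped for good.
3. **Drawing out:** The tube came out smoothly with no catch. Pull stayed below about 6 N, with up to 7 N sideways.
4. **Hanging:** I lowered the leg into both notches, with under 10 N of contact, and released it.

**Last pictures:**
- **Tube:** The leg lies in both notches, centred to within a few mm, with the upright hanging free beyond the near post.
- **Manifold:** Ring 1 is back up and valve 1's bar lies across. The other valves, the yellow and green tubes and the plug look unchanged.
- **Rest of the bench:** The screwdriver, bottle and beaker look unchanged.

**Checks that disagreed:**
- **Valve mark:** Read from the top picture, the mark's own slope came out about 2° short of shut, while its offset from the axis came out about 5° past. I relied on the stop moment instead.
- **Camera positions:** The two cameras differed by 2–3 mm on positions, so I used a combined fit.
- **Tilt:** The tool drifted 2–4° off vertical, and the tube drooped about 5° in the grip on the way over. It levelled as it settled into the notches.

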